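# Put a sanding disc into its cassette and close the keeper by its ball knob

### The arm

A 6-joint arm with a two-finger parallel gripper is mounted at the origin on a cart in front of the work surface, level with it; the furniture and walls round the work are solid. World frame = base frame: x ahead of the robot, y to its left, z up, the work surface at z = 0. Lengths are in m, angles in rad, forces in N, time in s.
With the tool pointing down it reaches from about 0.25 to 0.775 m from the base axis. Payload 4 kg.
Tool frame: the origin (TCP) lies midway between the tips of the shut fingers; the grasp point (between the pads) lies 19 mm behind it; y points along the fingers, x is the direction in which the jaws open and shut, and the axes are right-handed (so a half turn about y gives the same grasp; the last joint's range is limited). The gripper opens to 94 mm and grips with 3 to 60 N. Pads are 16 mm wide; open, the fingers measure 119 mm over their backs; the gripper's body (75 mm by 177 mm) begins 78 mm behind the grasp point.
Start: joints at [-1.294, 0.087, 1.371, -0, 1.684, -0.103], TCP at [0.204, -0.511, 0.206] pointing down, gripper open.
Joint ranges: [-3.1, 3.1], [-0.76, 2.03], [0.27, 2.55], [-1.08, 4.22], [0.17, 2.65], [-2.57, 2.57]. Speed limits (rad/s): [2.79, 2.79, 3.14, 3.14, 3.14, 3.14].

### API

Orientations are given as [roll, pitch, yaw] about the fixed x, y, z axes, in that order (R = Rz(yaw) Ry(pitch) Rx(roll)).
In Python, from bench import robot, snapshot, camera_info, ticket gives the robot as it stands.
- The arm moves only by the shell command python3 -m creep 'ROWS'. ROWS is JSON, a list of rows, each an object with "slide": the shift along the tool's x, y, z in mm, a list of three; "roll": the turn about the tool's y in degrees; "grip": the closure, from 0 (fully open) to 1 (shut). In form: [{"slide": [x, y, z], "roll": roll, "grip": grip}, ...]. A call has 1 to 20 rows; each row is the pose to reach, as a shift and turn from the pose commanded when the call began, along the tool's axes at that moment; what a row does not reach only later rows make up. A row lasts 1/12 s, in which the tool goes at most 41.7 mm and 7.16 degrees, less where a joint would pass 70% of its speed; a pose out of reach is approached as far as the arm can. A call with a gripper value outside its range is refused whole. The fingers move at their own pace and stop on an object; the grip force is fixed at half the most. Time passes only in rows, so rows that repeat a pose let the fingers close. It gives the time, the measured TCP pose, the force and the opening at its end, in the units of the state.
- robot.get_obs(): the state, without advancing time (a new reading comes with each control period).
- snapshot(name): name is "scene" or "top" or "wrist"; returns the picture (480x640x3 uint8, red, green, blue); there is no depth.
- camera_info(name): a dict with "fx", "fy", "cx", "cy" (pixels), "cam_to_world" (4x4, takes a point from camera to world coordinates). Camera axes: x right, y down, z forward; pixel columns grow to the right and rows downward; lengths in m; the calibration is good to about 2 mm. A picture is of the moment at which its call begins: read the wrist's pose just before it. camera_info takes no time and is no camera call; for the wrist camera it gives the pose at the moment of the call.
- ticket.close_job(): hands the job in, once; it reports no verdict.
The state is a dict: "time": time; "joint_positions": joint angles; "qvel": joint speeds; "joint_torque": joint torques, N m; "tool_pos": TCP position; "ee_rot": TCP orientation; "wrist_force": force on the tool from outside, world axes, zero at the start; "wrist_torque": the same for the moment, N m; "width": finger opening in m.
Only numpy, scipy, OpenCV 4.12 (cv2) and the standard library are available. Lean on these libraries where they do the work, as an engineer would, in place of code of your own. Each camera call takes 0.05 s, during which the arm holds its last target.

### The job

Put the loose sanding disc away: slide it by its pull tab all the way into the free top slot of the disc cassette and let go of it. Then turn the smooth ball knob counter-clockwise, seen from above, as far as it goes, so that the keeper plate stands across the mouth of the slots. Move the plate by the ball only, never by touching the plate itself, and leave the jar, screw tub and tape roll round the work where they are.

Things in the scene. Friction and masses are not known exactly. Their poses are not given: they have to be found in the camera images.
- disc_center (a point): Centre (half-way up its 6 mm) of the loose dark brown sanding disc: a stiff round plate, 125 mm in diameter, 6 mm thick, about 60 g, lying flat on the bench. z axis up, normal to the disc. On the side of its -x axis a strip (16 mm wide, 6 mm thick) runs to 118 mm from the centre and carries an upright wooden pull tab.
- tab_grip (a point): Point to grip on the disc's upright wooden tab: on the disc's -x axis, 105 mm from its centre, 30 mm above its underside. The tab is 26 mm along the disc's x, 12 mm along its y (grip across this); its top is 50 mm above the disc's underside. Axes as the disc's. It stays outside the cassette, in front of the mouth, when the disc is home.
- slot_home (a point): Where disc_center lies when the disc rests home in the top slot of the fixed plywood cassette on dark legs (place, height and heading vary). Its axes: discs go in along +x, tab trailing; the mouth looks to -x; z up. Three slots, 20 mm apart in height; the lower two hold plain discs without tabs, the top one is free. The roof's upper face is 19 mm above this point, the outer sides 75 mm to either side.
- slot_mouth (a point): Middle of the free top slot's open front, 56 mm before slot_home (its -x) and 5 mm higher, half-way up the opening; axes as slot_home. The opening is 16 mm high and 133 mm wide. The slot's floor is 8 mm below this point, its back wall 119.5 mm in from it.
- ball_center (a point): Centre of the smooth black ball knob, 44 mm in diameter, on a vertical shaft at the cassette's front left corner (from slot_home: 62 mm to -x, 82 mm to +y, 49 mm up). Its underside is 8 mm above the cassette's roof. The ball is slippery (friction about 0.22): grip it firmly (25 N or more) across its widest part, at this height; held above it, the fingers slide off.
- keeper (a joint): Angle of ball knob, shaft and keeper plate, rad: 0 fully open, growing as the ball is turned counter-clockwise seen from above, to the stop at 2.3 (closed). Starts between 0 and 0.4. Friction 0.14 N m, no spring: it stays where it is left. Usually needs more than one grasp.
- keeper_plate: Aluminium keeper plate on the ball's shaft, not to be touched by the robot: 52 mm long from the shaft's axis, 3 mm thick, from 40 mm below slot_home to 10 mm above it. Origin on the shaft's axis. Open, it points forward and left, 138 degrees from the cassette's +x; closed, to the cassette's -y across the left part of the mouth, beside the tab; it passes only a disc that is home to within 5 mm.
- tall_jar: Bystander: loose glass jar of hardware with a teal lid, 60 mm in diameter, 109 mm tall, upright; origin at the centre of its underside.
- tub: Bystander: loose clear tub of screws with a red lid, 85 mm square, 64 mm tall; origin at the centre of its underside.
- tape_roll: Bystander: loose roll of grey tape lying flat, 118 mm in diameter, 48 mm tall; origin at the centre of its underside.

How it is judged:
On the way:
1. the disc lies home in the top slot while the keeper is still open (x of disc_center in the frame of slot_home between -0.008 and 0.004 m and y of disc_center in the frame of slot_home between -0.006 and 0.006 m and z of disc_center in the frame of slot_home between -0.003 and 0.003 m and value of joint keeper below 1.2 rad), for 0.2 s.
At the end, for the whole second after the job is handed in: The disc lies flat in the top slot, its centre no more than 8 mm short of home, within 6 mm sideways and 3 mm in height, tilted less than 0.05 rad; the keeper is closed (joint keeper above 2.1 of 2.3 rad) and at rest (x of disc_center in the frame of slot_home between -0.008 and 0.004 m and y of disc_center in the frame of slot_home between -0.006 and 0.006 m and z of disc_center in the frame of slot_home between -0.003 and 0.003 m and value of joint keeper above 2.1 rad and angle between disc_center's own z axis and vertical below 0.05 rad and velocity of joint keeper below 0.05 rad/s); the robot touches nothing.
It fails at once if the robot touches the keeper plate (over 2 N) (contact force between any of the fingers, the arm and keeper_plate above 2 N).
It fails at once if a bystander (tall jar, tub or tape roll) is moved by more than 20 mm (distance of any of tall_jar, tub, tape_roll from where it was at the start of the episode above 0.02 m).
It also fails if it takes over 66 s, if anything falls off the work surface, if the arm or the gripper's body presses on something with over 40 N, if the wrist force passes 120 N, or if a joint passes its speed limit or range.

## Working session

There is one attempt and no reset: what is moved stays moved. The work goes in short steps, Python scripts to look and compute and a shell command to move; the robot and the scene stay as the last step left them, time stands still between calls to the robot, and variables do not carry over. Pictures are saved under pics/ and viewed, and the job is handed in when it is done.

```bash
ls; mkdir -p pics
python3 - <<'E'
from bench import robot, snapshot, camera_info
import cv2, numpy as np
o=robot.get_obs();print(o)
for n in ("scene","top","wrist"):
    i=camera_info(n);print(n,i['fx'],i['cx'],i['cy'],np.round(i['cam_to_world'],3).tolist())
    cv2.imwrite(f'pics/{n}0.png',snapshot(n)[:,:,::-1])
E
```

```text
pics
{'time': 0.0, 'joint_positions': array([-1.29412099e+00,  8.79271937e-02,  1.37223167e+00,  8.35217401e-06,
        1.68359994e+00, -1.03085841e-01]), 'qvel': array([-0.00093442,  0.00088033, -0.00028399,  0.0007207 ,  0.00203074,
        0.00211713]), 'joint_torque': array([ 7.13307436e-04, -3.40187573e+01, -3.02421248e+01,  7.18921563e-02,
        3.30881635e-02, -1.48665413e-04]), 'tool_pos': array([ 0.20374023, -0.51028481,  0.20433084]), 'ee_rot': array([-1.57056517,  0.0021538 , -1.19103397]), 'wrist_force': array([-0.26521986,  0.69955621, -0.65393886]), 'wrist_torque': array([ 0.026597  , -0.010432  ,  0.01172806]), 'width': 0.09423948947471648}
scene 590.8901784893998 315.91222354121766 236.4970943893031 [[0.615, -0.437, 0.657, -0.328], [-0.789, -0.343, 0.51, -0.744], [0.002, -0.832, -0.555, 0.869], [0.0, 0.0, 0.0, 1.0]]
top 448.93854887708096 328.71888829414183 241.1037603995488 [[-0.019, -0.997, 0.075, 0.483], [-1.0, 0.019, -0.004, -0.036], [0.002, -0.075, -0.997, 1.003], [0.0, 0.0, 0.0, 1.0]]
wrist 351.56682338667054 320.2185502135601 244.43824822542012 [[0.371, -0.898, -0.238, 0.273], [-0.929, -0.359, -0.093, -0.483], [-0.002, 0.255, -0.967, 0.383], [0.0, 0.0, 0.0, 1.0]]
```

View pics/scene0.png

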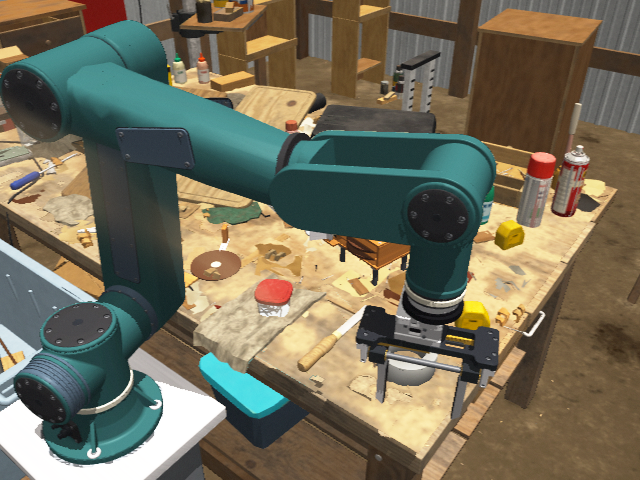

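View pics/top0.png

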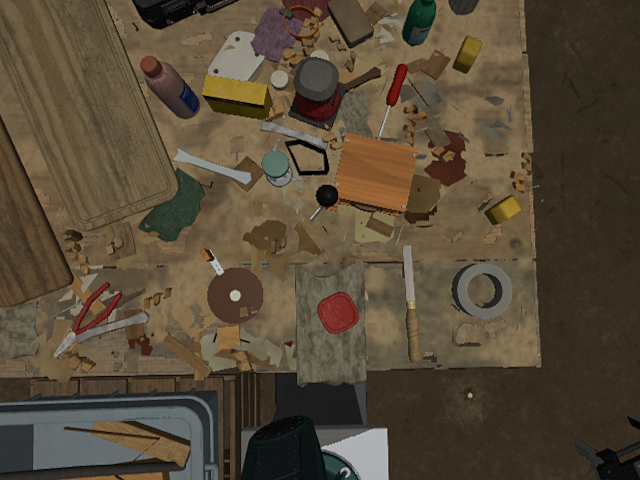

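View pics/wrist0.png

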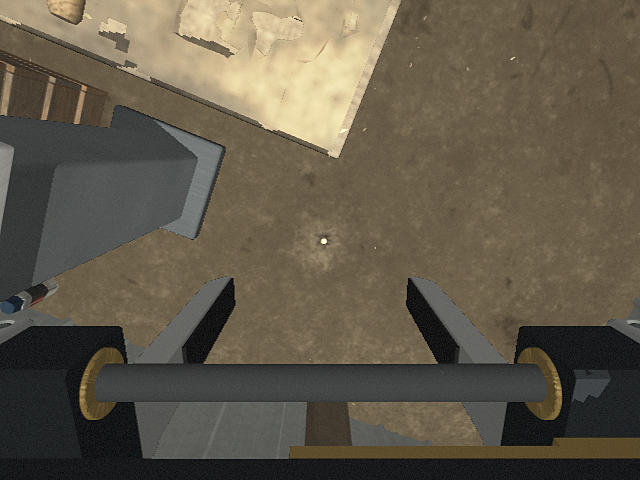

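```bash
cat > h.py <<'E'
from bench import robot, snapshot, camera_info
import cv2, numpy as np
def ray(n,u,v,info=None):
    i=info or camera_info(n);T=np.array(i['cam_to_world'])
    d=T[:3,:3]@np.array([(u-i['cx'])/i['fx'],(v-i['cy'])/i['fy'],1.]);return T[:3,3],d/np.linalg.norm(d)
def onz(n,u,v,z,info=None):
    c,d=ray(n,u,v,info);return c+d*(z-c[2])/d[2]
def tri(a,b):
    (c1,d1),(c2,d2)=a,b
    A=np.stack([d1,-d2],1);s=np.linalg.lstsq(A,c2-c1,rcond=None)[0]
    p,q=c1+d1*s[0],c2+d2*s[1];return (p+q)/2,np.linalg.norm(p-q)
E
python3 - <<'E'
from h import *
im=cv2.imread('pics/top0.png')
cv2.imwrite('pics/top0c.png',cv2.resize(im[120:340,180:440],None,fx=3,fy=2.7,interpolation=cv2.INTER_CUBIC)[:, :800])
cv2.imwrite('pics/top0d.png',cv2.resize(im[235:335,195:275],None,fx=6,fy=6,interpolation=cv2.INTER_CUBIC))
cv2.imwrite('pics/top0e.png',cv2.resize(im[125:225,295:425],None,fx=6,fy=6,interpolation=cv2.INTER_CUBIC))
for n,u,v,z in (('disc',236,295,.006),('tab',207,252,.05),('ball',327,196,.15),('roof',376,175,.12),('jar',277,163,.109),('tub',338,312,.064),('tape',482,291,.048)): print(n,onz('top',u,v,z).round(3))
E
```

```text
disc [0.442 0.167 0.006]
tab [0.536 0.22  0.05 ]
ball [ 0.634 -0.037  0.15 ]
roof [ 0.68  -0.136  0.12 ]
jar [0.71  0.062 0.109]
tub [ 0.406 -0.056  0.064]
tape [ 0.442 -0.362  0.048]
```

View pics/top0e.png

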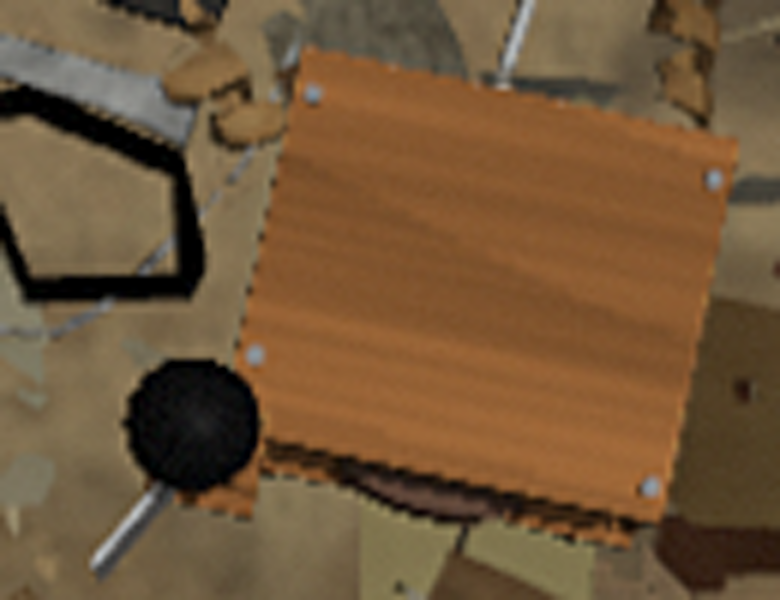

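View pics/top0d.png

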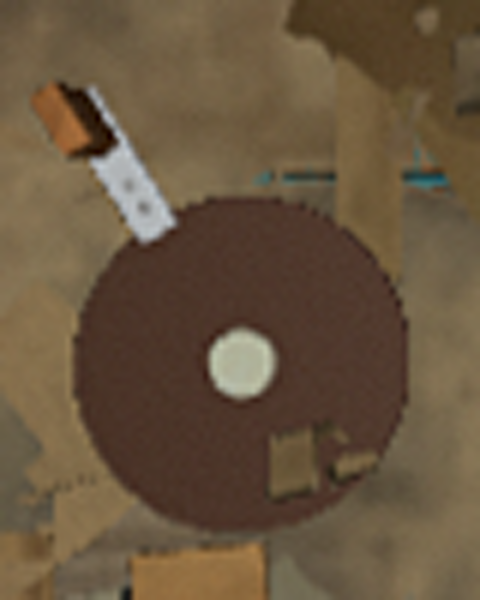

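```bash
cat >> h.py <<'E'
def go(x,y,z,yaw=None):
    o=robot.get_obs();p=o['tool_pos'];ps=o['ee_rot'][2]
    d=np.array([x,y,z])-p
    s=[d[0]*np.cos(ps)+d[1]*np.sin(ps),-d[2],-d[0]*np.sin(ps)+d[1]*np.cos(ps)]
    r=None if yaw is None else ((np.degrees(ps)-yaw+180)%360-180)
    print('t',round(o['time'],2),'pos',p.round(4),'yaw',round(np.degrees(ps),2),'rot',o['ee_rot'].round(4),'w',round(o['width'],4),'F',o['wrist_force'].round(1))
    print('slide',np.round(np.array(s)*1000,1),'roll',r)
E
python3 -c "
from h import *
go(.45,-.10,.33,-90)"
```

```text
t 0.15 pos [ 0.2038 -0.5104  0.2046] yaw -68.24 rot [-1.5706  0.0017 -1.191 ] w 0.0942 F [-0.2 -0.1  0. ]
slide [-289.9 -125.4  380.8] roll 21.760187475182022
```

```bash
python3 -m creep '[{"slide":[0,-125,0],"roll":0,"grip":0},{"slide":[0,-125,0],"roll":0,"grip":0},{"slide":[-290,-125,381],"roll":22,"grip":0},{"slide":[-290,-125,381],"roll":22,"grip":0},{"slide":[-290,-125,381],"roll":22,"grip":0},{"slide":[-290,-125,381],"roll":22,"grip":0},{"slide":[-290,-125,381],"roll":22,"grip":0},{"slide":[-290,-125,381],"roll":22,"grip":0},{"slide":[-290,-125,381],"roll":22,"grip":0},{"slide":[-290,-125,381],"roll":22,"grip":0},{"slide":[-290,-125,381],"roll":22,"grip":0},{"slide":[-290,-125,381],"roll":22,"grip":0},{"slide":[-290,-125,381],"roll":22,"grip":0},{"slide":[-290,-125,381],"roll":22,"grip":0},{"slide":[-290,-125,381],"roll":22,"grip":0},{"slide":[-290,-125,381],"roll":22,"grip":0}]'
python3 - <<'E'
from h import *
go(.45,-.1,.33,-90)
import json
i=camera_info('wrist');im=snapshot('wrist');cv2.imwrite('pics/w1.png',im[:,:,::-1])
json.dump({k:np.array(v).tolist() for k,v in i.items()},open('w1.json','w'))
cv2.imwrite('pics/s1.png',snapshot('scene')[:,:,::-1])
print(np.round(i['cam_to_world'],3))
E
```

```text
time: 1.48
tool_pos: [0.4505, -0.0993, 0.3301]
ee_rot: [-1.572, -0.0, -1.572]
wrist_force: [-0.7, -0.2, -0.1]
width: 0.0942
t 1.48 pos [ 0.4505 -0.0993  0.3301] yaw -90.06 rot [-1.5717e+00 -3.0000e-04 -1.5719e+00] w 0.0942 F [-0.7 -0.2 -0.1]
slide [ 0.7  0.1 -0.5] roll -0.062305035983683865
[[-0.001 -0.967 -0.256  0.525]
 [-1.     0.001 -0.    -0.099]
 [ 0.001  0.256 -0.967  0.509]
 [ 0.     0.     0.     1.   ]]
```

View pics/w1.png

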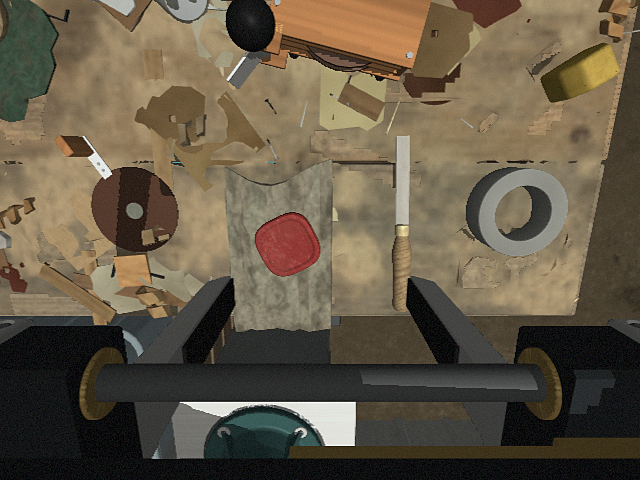

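View pics/s1.png

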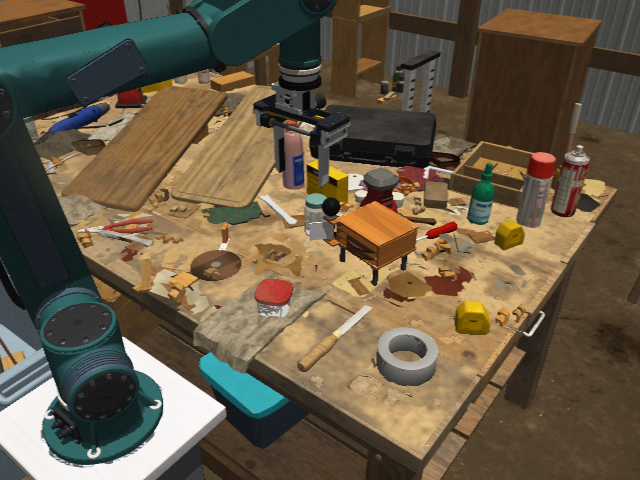

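Run:
```python
import cv2
s=cv2.imread('pics/s1.png');w=cv2.imread('pics/w1.png')
cv2.imwrite('pics/s1c.png',cv2.resize(s[185:295,300:430],None,fx=6,fy=5.45,interpolation=cv2.INTER_CUBIC))
cv2.imwrite('pics/w1c.png',cv2.resize(w[0:100,215:445],None,fx=3.4,fy=3.4,interpolation=cv2.INTER_CUBIC))
```

```text
(no output)
```

View pics/s1c.png

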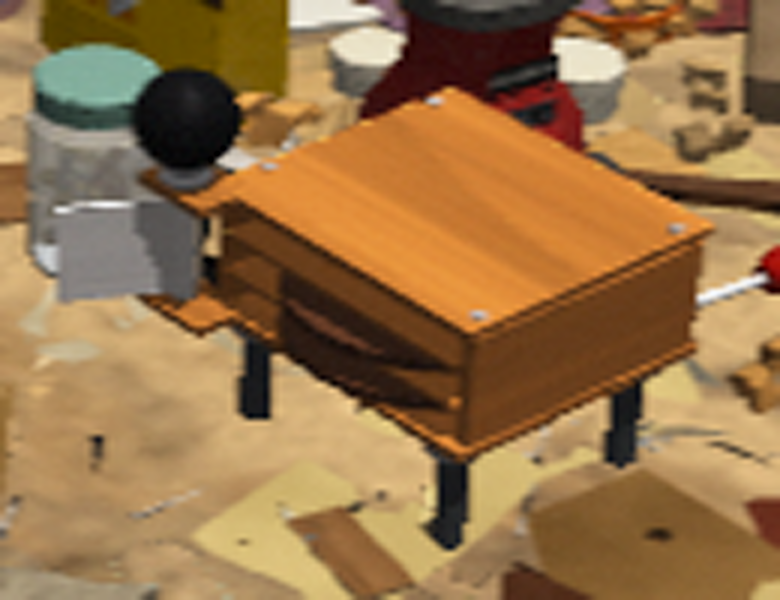

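View pics/w1c.png

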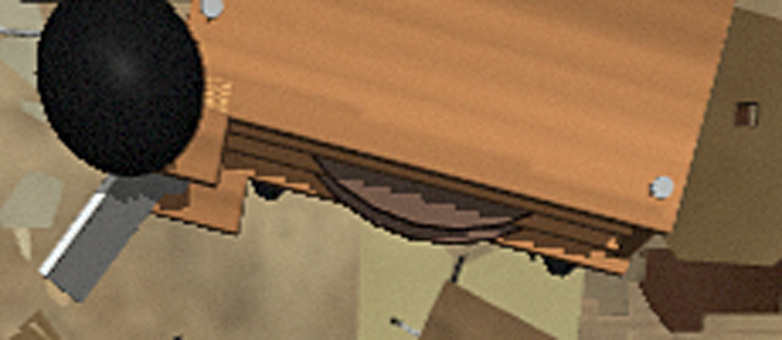

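```bash
cat > meas.py <<'E'
from h import *
import json
W=json.load(open('w1.json'))
T=[(295+(u+.5)/6-.5,125+(v+.5)/6-.5) for u,v in ((313,94),(714,179),(651,487),(255,355))]
S=[(300+(u+.5)/6-.5,185+(v+.5)/5.4545-.5) for u,v in ((433,100),(677,229),(478,316),(268,166))]
X=[None,None,(215+661.5/3.4-.5,187.5/3.4-.5),(215+212.5/3.4-.5,7.5/3.4-.5)]
names=['BL','BR','FR','FL'];P=[]
for n,t,s,x in zip(names,T,S,X):
    p,e=tri(ray('top',*t),ray('scene',*s));print(n,'top+scene',p.round(4),round(e*1000,1));P.append(p)
    if x:
        p,e=tri(ray('wrist',*x,W),ray('scene',*s));print('   wrist+scene',p.round(4),round(e*1000,1))
        p,e=tri(ray('wrist',*x,W),ray('top',*t));print('   wrist+top',p.round(4),round(e*1000,1))
P=np.array(P);print('mean',P.mean(0).round(4))
for a,b in ((0,1),(3,2),(3,0),(2,1)):
    d=P[b]-P[a];print(names[a],names[b],np.linalg.norm(d).round(4),np.degrees(np.arctan2(d[1],d[0])).round(2))
def blob(f,box,name):
    im=cv2.imread(f);x0,y0,x1,y1=box
    m=(im[y0:y1,x0:x1].max(2)<45).astype(np.uint8)
    n,l,st,c=cv2.connectedComponentsWithStats(m,connectivity=4)
    k=1+np.argmax(st[1:,4]);m2=cv2.morphologyEx((l==k).astype(np.uint8),cv2.MORPH_OPEN,np.ones((5,5)))
    cs=max(cv2.findContours(m2,0,1)[0],key=cv2.contourArea);mm=cv2.moments(cs)
    (cx,cy),r=cv2.minEnclosingCircle(cs)
    print(name,st[k],mm['m10']/mm['m00']+x0,mm['m01']/mm['m00']+y0,'circ',cx+x0,cy+y0,r);return cx+x0,cy+y0
bt=blob('pics/top0.png',(310,180,345,212),'top')
bs=blob('pics/s1.png',(318,192,344,216),'scene')
bw=blob('pics/w1.png',(220,0,280,56),'wrist')
print('ball ts',tri(ray('top',*bt),ray('scene',*bs)))
print('ball tw',tri(ray('top',*bt),ray('wrist',*bw,W)))
print('ball sw',tri(ray('scene',*bs),ray('wrist',*bw,W)))
E
python3 meas.py
```

```text
BL top+scene [ 0.7493 -0.0796  0.1291] 2.2
BR top+scene [ 0.7189 -0.2121  0.1276] 2.9
FR top+scene [ 0.6162 -0.1876  0.1279] 2.1
   wrist+scene [ 0.6175 -0.187   0.1268] 1.9
   wrist+top [ 0.6151 -0.1854  0.1325] 1.2
FL top+scene [ 0.6624 -0.0586  0.1283] 2.1
   wrist+scene [ 0.6624 -0.0588  0.1284] 1.8
   wrist+top [ 0.6618 -0.0579  0.128 ] 0.4
mean [ 0.6867 -0.1345  0.1282]
BL BR 0.1359 -102.95
FL FR 0.137 -109.71
FL BL 0.0895 -13.57
FR BR 0.1056 -13.41
top [  6   5  22  23 386] 326.81848659003833 195.4176245210728 circ 326.70000076293945 195.30000019073486 11.053606033325195
scene [  4   6  18  18 256] 330.69053301511536 207.13444709626094 circ 330.4761905670166 206.7619047164917 8.960203170776367
wrist [   6    0   49   52 2071] 249.90385565991102 23.980968858131487 circ 247.5 24.420000076293945 28.92390251159668
ball ts (array([ 0.63468774, -0.03766067,  0.15657581]), np.float64(0.002162305331000812))
ball tw (array([ 0.63172692, -0.03643764,  0.16600626]), np.float64(0.0013582537584035752))
ball sw (array([ 0.63568612, -0.03573377,  0.15546071]), np.float64(0.004078196837445687))
```

```bash
python3 -c "
from h import *
go(.57,-.17,.32,-90)
go(.57,-.03,.32,-90)
go(.44,.18,.28,-90)"
```

```text
t 1.58 pos [ 0.4498 -0.1009  0.3301] yaw -90.28 rot [-1.5717e+00 -5.0000e-04 -1.5757e+00] w 0.0939 F [-0.   0.3 -0.2]
slide [ 68.5  10.1 120.5] roll -0.2815556928793512
t 1.58 pos [ 0.4498 -0.1009  0.3301] yaw -90.28 rot [-1.5717e+00 -5.0000e-04 -1.5757e+00] w 0.0939 F [-0.   0.3 -0.2]
slide [-71.5  10.1 119.8] roll -0.2815556928793512
t 1.58 pos [ 0.4498 -0.1009  0.3301] yaw -90.28 rot [-1.5717e+00 -5.0000e-04 -1.5757e+00] w 0.0939 F [-0.   0.3 -0.2]
slide [-280.8   50.1  -11.2] roll -0.2815556928793512
```

```bash
cat >> h.py <<'E'
import json
def shot(name,n='wrist'):
    i=camera_info(n);im=snapshot(n);cv2.imwrite(f'pics/{name}.png',im[:,:,::-1])
    json.dump({k:np.array(v).tolist() for k,v in i.items()},open(name+'.json','w'))
def ld(name): return json.load(open(name+'.json'))
E
python3 -m creep '[{"slide":[68,10,120],"roll":0,"grip":0},{"slide":[68,10,120],"roll":0,"grip":0},{"slide":[68,10,120],"roll":0,"grip":0},{"slide":[68,10,120],"roll":0,"grip":0},{"slide":[68,10,120],"roll":0,"grip":0},{"slide":[68,10,120],"roll":0,"grip":0},{"slide":[68,10,120],"roll":0,"grip":0}]'
python3 -c "
from h import *
shot('w2')"
python3 -m creep '[{"slide":[-140,0,0],"roll":0,"grip":0},{"slide":[-140,0,0],"roll":0,"grip":0},{"slide":[-140,0,0],"roll":0,"grip":0},{"slide":[-140,0,0],"roll":0,"grip":0},{"slide":[-140,0,0],"roll":0,"grip":0},{"slide":[-140,0,0],"roll":0,"grip":0}]'
python3 -c "
from h import *
shot('w3');go(.44,.18,.28,-90)"
```

```text
time: 2.17
tool_pos: [0.5688, -0.1694, 0.3212]
ee_rot: [-1.571, -0.0, -1.577]
wrist_force: [-0.3, 0.6, 0.1]
width: 0.0942
time: 2.72
tool_pos: [0.5696, -0.0279, 0.3222]
ee_rot: [-1.568, -0.001, -1.573]
wrist_force: [0.5, -0.3, 0.1]
width: 0.0938
t 2.77 pos [ 0.5698 -0.0289  0.3218] yaw -90.22 rot [-1.5688e+00 -1.1000e-03 -1.5747e+00] w 0.0945 F [-0.1 -0.2 -1.1]
slide [-208.4   41.8 -130.6] roll -0.22081856467121952
```

View pics/w2.png

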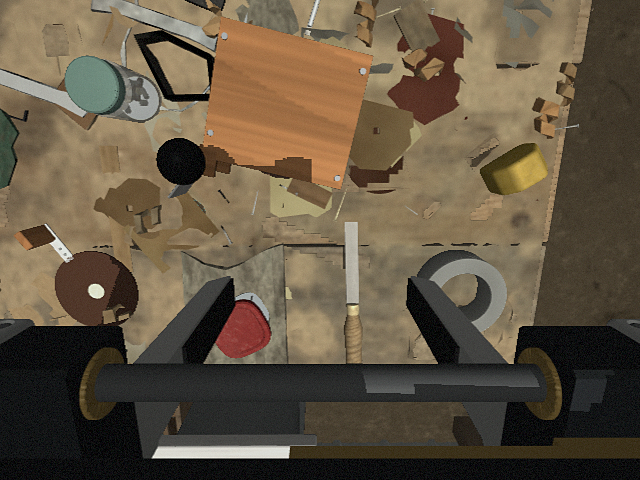

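View pics/w3.png

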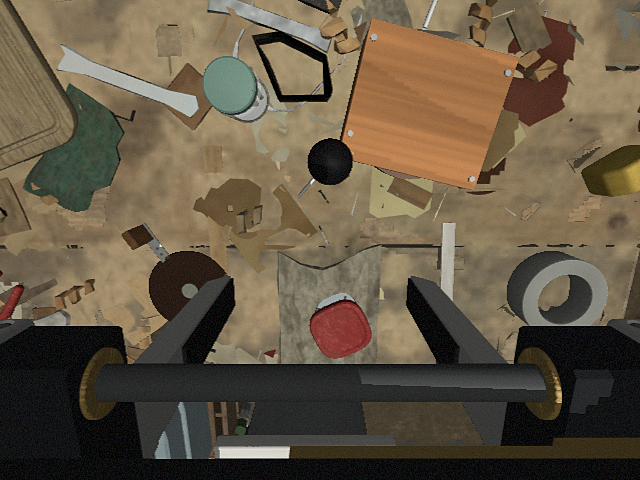

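```bash
cat > meas2.py <<'E'
from h import *
def screw(f,u,v):
    im=cv2.imread(f'pics/{f}.png').astype(int);x0,y0=u-6,v-6
    p=im[y0:y0+13,x0:x0+13];w=np.clip(p[:,:,0]-90,0,None).astype(float)  # blue high = grey
    yy,xx=np.mgrid[0:13,0:13];return (w*xx).sum()/w.sum()+x0,(w*yy).sum()/w.sum()+y0
A=[(224,36),(362,71),(337,178),(210,132)];B=[(374,37),(508,72),(472,179),(350,133)]
i2,i3=ld('w2'),ld('w3');P=[]
for a,b in zip(A,B):
    a,b=screw('w2',*a),screw('w3',*b)
    p,e=tri(ray('',*a,i2),ray('',*b,i3));print(np.round(a,1),np.round(b,1),p.round(4),round(e*1000,1), onz('',*a,.128,i2)[:2].round(4),onz('',*b,.128,i3)[:2].round(4));P.append(p)
P=np.array(P)
for a,b in ((0,1),(3,2),(3,0),(2,1)):
    d=P[b]-P[a];print(a,b,np.linalg.norm(d[:2]).round(4),np.degrees(np.arctan2(d[1],d[0])).round(2))
def ball(f,c):
    im=cv2.imread(f'pics/{f}.png');m=(im.max(2)<48).astype(np.uint8)*255
    m=cv2.morphologyEx(m,cv2.MORPH_OPEN,cv2.getStructuringElement(2,(9,9)))
    n,l,st,cc=cv2.connectedComponentsWithStats(m);k=l[c[1],c[0]];print(f,'ball',cc[k],st[k]);return cc[k]
ba,bb=ball('w2',(180,162)),ball('w3',(330,162))
print(tri(ray('',*ba,i2),ray('',*bb,i3)))
for f,i in (('w2',i2),('w3',i3)):
    im=cv2.imread(f'pics/{f}.png');hsv=cv2.cvtColor(im,cv2.COLOR_BGR2HSV)
    m=cv2.inRange(hsv,(6,110,90),(16,255,255));m[:,:200 if f=='w2' else 340]=0;m[200:]=0
    m=cv2.morphologyEx(m,cv2.MORPH_OPEN,np.ones((7,7)))
    c=max(cv2.findContours(m,0,2)[0],key=cv2.contourArea);r=cv2.approxPolyDP(cv2.convexHull(c),4,True)[:,0]
    for q in r: print(f,q,onz('',*q.astype(float),.128,i)[:2].round(4))
E
python3 meas2.py
```

```text
[223.9  35.3] [373.4  36.5] [ 0.7506 -0.0786  0.1268] 0.0 [ 0.7502 -0.0789] [ 0.7503 -0.0785]
[362.6  70.7] [508.2  72.5] [ 0.7188 -0.2108  0.1277] 0.2 [ 0.7188 -0.2108] [ 0.7187 -0.2107]
[337.  177.9] [471.8 178.7] [ 0.6168 -0.1867  0.1268] 0.1 [ 0.6168 -0.1867] [ 0.6169 -0.1862]
[209.7 132.1] [349.9 132.8] [ 0.6631 -0.0578  0.1275] 0.1 [ 0.6631 -0.058 ] [ 0.663  -0.0578]
0 1 0.136 -103.51
3 2 0.1369 -109.74
3 0 0.09 -13.38
2 1 0.1048 -13.3
w2 ball [180.49889746 161.15876516] [ 156  138   50   47 1814]
w3 ball [329.54899574 161.32136336] [ 308  138   44   47 1643]
(array([ 0.63548462, -0.03652823,  0.15650141]), np.float64(0.0002026139433354005))
w2 [221  18] [ 0.7646 -0.0773]
w2 [371  55] [ 0.7325 -0.2185]
w2 [340 187] [ 0.6074 -0.1899]
w2 [237 164] [ 0.6315 -0.0835]
w2 [204 144] [ 0.6516 -0.0512]
w3 [371  19] [ 0.7649 -0.0756]
w3 [517  57] [ 0.7323 -0.2174]
w3 [474 188] [ 0.6072 -0.1895]
w3 [354 160] [ 0.6362 -0.0625]
w3 [344 137] [ 0.6589 -0.0519]
```

```bash
python3 -m creep '[{"slide":[-205,40,-150],"roll":0,"grip":0},{"slide":[-205,40,-150],"roll":0,"grip":0},{"slide":[-205,40,-150],"roll":0,"grip":0},{"slide":[-205,40,-150],"roll":0,"grip":0},{"slide":[-205,40,-150],"roll":0,"grip":0},{"slide":[-205,40,-150],"roll":0,"grip":0},{"slide":[-205,40,-150],"roll":0,"grip":0},{"slide":[-205,40,-150],"roll":0,"grip":0},{"slide":[-205,40,-150],"roll":0,"grip":0}]'
python3 -c "
from h import *
shot('w4')"
```

```text
time: 3.52
tool_pos: [0.4219, 0.1758, 0.2809]
ee_rot: [-1.569, -0.001, -1.576]
wrist_force: [0.8, -1.1, -0.3]
width: 0.0939
```

View pics/w4.png

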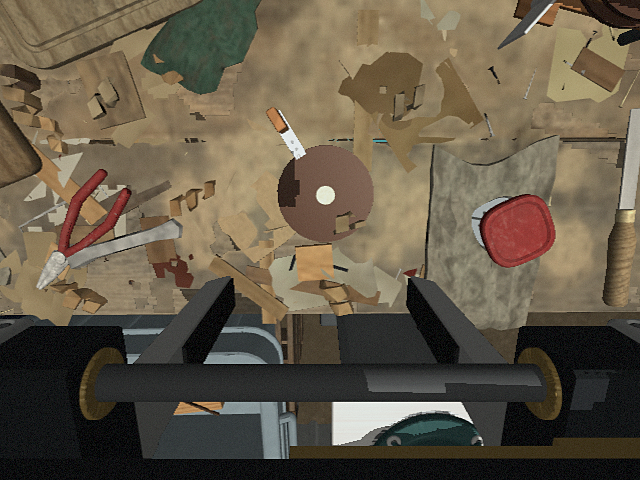

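Run:
```python
import cv2,numpy as np
a=cv2.imread('pics/w4.png')[95:165,250:320];b=cv2.imread('pics/w3.png')[210:280,110:180];c=cv2.imread('pics/top0.png')[240:280,190:230]
f=lambda i:cv2.resize(i,(400,400),interpolation=cv2.INTER_CUBIC)
cv2.imwrite('pics/tab.png',np.vstack([np.hstack([f(a),f(b)])]))
```

```text
(no output)
```

View pics/tab.png

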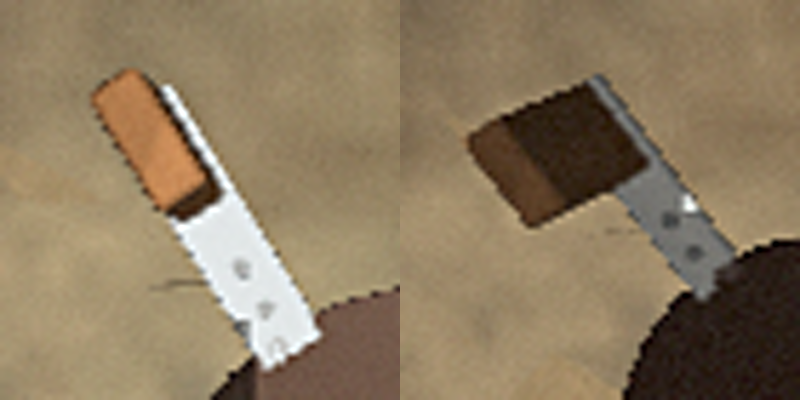

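Run:
```python
from h import *
i3,i4=ld('w3'),ld('w4')
def hub(f,u,v,r=12):
    im=cv2.imread(f'pics/{f}.png')[v-r:v+r,u-r:u+r].min(2)
    t=130 if f!='w3' else 75
    m=(im>t).astype(np.uint8);n,l,st,c=cv2.connectedComponentsWithStats(m);k=1+np.argmax(st[1:,4]);print(f,st[k]);return c[k]+[u-r,v-r]
h4,h3,ht=hub('w4',325,195),hub('w3',189,291),hub('top0',235,295)
print(h4,h3,ht)
print('disc',tri(ray('',*h4,i4),ray('',*h3,i3)),onz('',*h4,.006,i4),onz('',*h3,.006,i3),onz('top',*ht,.006))
p,e=tri(ray('',275.8,119.4,i4),ray('',129.7,239.3,i3));print('tabtop',p,e)
q=onz('',275.8,119.4,.05,i4);print(q)
d=q-onz('',*h4,.006,i4);print(np.hypot(*d[:2]),np.degrees(np.arctan2(d[1],d[0])))
im=cv2.imread('pics/w4.png');m=(im.min(2)>150).astype(np.uint8);m[:, :250]=0;m[:,320:]=0;m[:95]=0;m[160:]=0
ys,xs=np.nonzero(m)
W=np.array([onz('',x,y,.006,i4)[:2] for x,y in zip(xs,ys)]);c=onz('',*h4,.006,i4)[:2]
for s in (0,):
    l=cv2.fitLine(W.astype(np.float32),2,0,.001,.001).ravel();print('strip dir',np.degrees(np.arctan2(l[1],l[0])))
go(0.527,.224,.12,-56)
```

```text
w4 [  3   3  19  19 280]
w3 [  5   5  16  14 170]
top0 [ 7  7 10 11 87]
[325.00714286 194.73214286] [189.04117647 290.27647059] [234.6091954  295.27586207]
disc (array([0.44327392, 0.16996765, 0.00589877]), np.float64(0.0004430916403535479)) [0.44310227 0.1698428  0.006     ] [0.44350496 0.17004412 0.006     ] [0.44178176 0.17033754 0.006     ]
tabtop [0.53208712 0.22535075 0.04644667] 0.0013663702960532722
[0.53123436 0.22451402 0.05      ]
0.10371213191998027 31.81268333357052
strip dir 26.22924
t 3.57 pos [0.4223 0.1755 0.2808] yaw -90.36 rot [-1.5696e+00 -8.0000e-04 -1.5771e+00] w 0.094 F [ 0.2  0.5 -0.1]
slide [-49.2 160.8 104.4] roll -34.361765924224926
```

```bash
python3 -c "
from h import *
go(0.532,.2255,.08,-58)"
python3 -m creep '[{"slide":[-50,100,109],"roll":-32,"grip":0},{"slide":[-50,100,109],"roll":-32,"grip":0},{"slide":[-50,100,109],"roll":-32,"grip":0},{"slide":[-50,150,109],"roll":-32,"grip":0},{"slide":[-50,200,109],"roll":-32,"grip":0},{"slide":[-50,200,109],"roll":-32,"grip":0},{"slide":[-50,200,109],"roll":-32,"grip":0},{"slide":[-50,200,109],"roll":-32,"grip":0}]'
python3 -c "
from h import *
shot('w5');go(0.532,.2255,.011,-58)"
```

```text
t 3.57 pos [0.4223 0.1755 0.2808] yaw -90.36 rot [-1.5696e+00 -8.0000e-04 -1.5771e+00] w 0.094 F [ 0.2  0.5 -0.1]
slide [-50.7 200.8 109.4] roll -32.361765924224926
time: 4.23
tool_pos: [0.53, 0.224, 0.0778]
ee_rot: [-1.577, 0.001, -1.02]
wrist_force: [0.6, 0.2, 0.5]
width: 0.0941
t 4.28 pos [0.5319 0.225  0.0813] yaw -58.39 rot [-1.5708e+00 -4.0000e-04 -1.0191e+00] w 0.0939 F [ 0.5 -0.4  0.7]
slide [-0.4 70.3  0.4] roll -0.38768952011236024
```

View pics/w5.png

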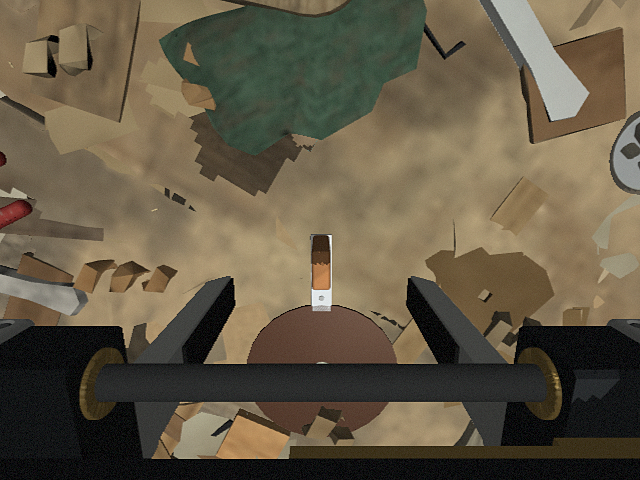

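```bash
python3 -m creep '[{"slide":[0,40,0],"roll":0,"grip":0},{"slide":[0,70,0],"roll":0,"grip":0},{"slide":[0,70,0],"roll":0,"grip":0},{"slide":[0,70,0],"roll":0,"grip":0},{"slide":[0,70,0],"roll":0,"grip":1},{"slide":[0,70,0],"roll":0,"grip":1},{"slide":[0,70,0],"roll":0,"grip":1},{"slide":[0,70,0],"roll":0,"grip":1},{"slide":[0,70,0],"roll":0,"grip":1},{"slide":[0,70,0],"roll":0,"grip":1},{"slide":[0,70,0],"roll":0,"grip":1},{"slide":[0,70,0],"roll":0,"grip":1}]'
python3 -c "
from h import *
go(0.532,.2255,.011,-58)"
```

```text
time: 5.28
tool_pos: [0.5305, 0.2264, 0.0104]
ee_rot: [-1.571, -0.0, -1.016]
wrist_force: [-0.6, 0.6, -0.5]
width: 0.0442
t 5.28 pos [0.5305 0.2264 0.0104] yaw -58.23 rot [-1.5710e+00 -1.0000e-04 -1.0164e+00] w 0.0442 F [-0.6  0.6 -0.5]
slide [ 1.6 -0.6  0.8] roll -0.2339810300449301
```

```bash
python3 -m creep '[{"slide":[0,0,0],"roll":0,"grip":1},{"slide":[0,0,0],"roll":0,"grip":1},{"slide":[0,0,0],"roll":0,"grip":1},{"slide":[0,0,0],"roll":0,"grip":1},{"slide":[0,0,0],"roll":0,"grip":1},{"slide":[0,0,0],"roll":0,"grip":1},{"slide":[0,0,0],"roll":0,"grip":1},{"slide":[0,0,0],"roll":0,"grip":1},{"slide":[0,0,0],"roll":0,"grip":1}]'
```

```text
time: 6.03
tool_pos: [0.5306, 0.2264, 0.0104]
ee_rot: [-1.571, -0.0, -1.016]
wrist_force: [-0.0, -0.4, -0.6]
width: 0.0118
```

```bash
python3 -m creep '[{"slide":[0,-40,0],"roll":0,"grip":1},{"slide":[0,-80,0],"roll":0,"grip":1},{"slide":[0,-120,0],"roll":0,"grip":1},{"slide":[0,-150,0],"roll":0,"grip":1},{"slide":[0,-150,0],"roll":0,"grip":1},{"slide":[0,-150,0],"roll":0,"grip":1}]'
python3 - <<'E'
from h import *
shot('w6');shot('s6','scene');go(.4484,-.0766,.16,76.6)
E
```

```text
time: 6.53
tool_pos: [0.532, 0.2269, 0.1633]
ee_rot: [-1.565, -0.002, -1.016]
wrist_force: [-1.1, -0.2, -1.5]
width: 0.0114
t 6.63 pos [0.5297 0.2262 0.1588] yaw -58.24 rot [-1.5735e+00  6.0000e-04 -1.0165e+00] w 0.0118 F [ 0.7 -0.7 -1. ]
slide [ 214.6   -1.2 -228.5] roll -134.84056257506185
```

View pics/w6.png

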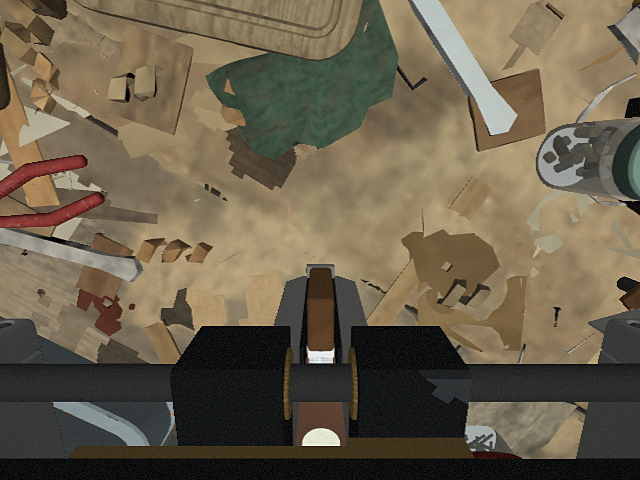

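View pics/s6.png

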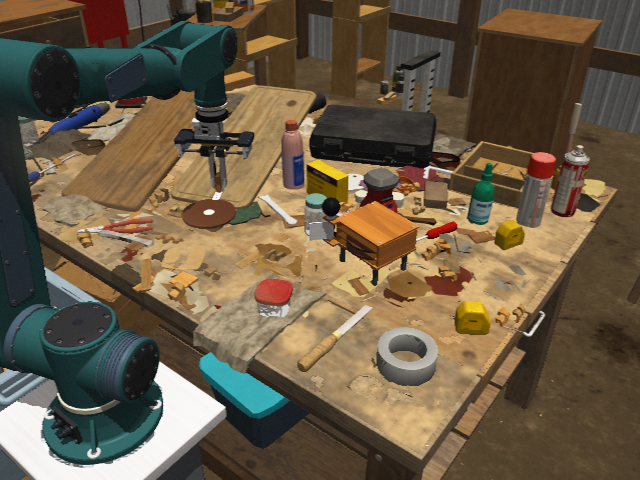

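```bash
python3 -m creep '[{"slide":[80,0,-85],"roll":-25,"grip":1},{"slide":[80,0,-85],"roll":-25,"grip":1},{"slide":[80,0,-85],"roll":-25,"grip":1},{"slide":[215,0,-228],"roll":-80,"grip":1},{"slide":[215,0,-228],"roll":-80,"grip":1},{"slide":[215,0,-228],"roll":-80,"grip":1},{"slide":[215,0,-228],"roll":-80,"grip":1},{"slide":[215,0,-228],"roll":-80,"grip":1},{"slide":[215,0,-228],"roll":-80,"grip":1},{"slide":[215,0,-228],"roll":-80,"grip":1},{"slide":[215,0,-228],"roll":-135,"grip":1},{"slide":[215,0,-228],"roll":-135,"grip":1},{"slide":[215,0,-228],"roll":-135,"grip":1},{"slide":[215,0,-228],"roll":-135,"grip":1},{"slide":[215,0,-228],"roll":-135,"grip":1},{"slide":[215,0,-228],"roll":-135,"grip":1},{"slide":[215,0,-228],"roll":-135,"grip":1},{"slide":[215,0,-228],"roll":-135,"grip":1},{"slide":[215,0,-228],"roll":-135,"grip":1},{"slide":[215,0,-228],"roll":-135,"grip":1}]'
python3 - <<'E'
from h import *
go(.4484,-.0766,.12,76.6)
E
```

```text
time: 8.3
tool_pos: [0.4482, -0.0759, 0.1573]
ee_rot: [-1.564, -0.0, 1.345]
wrist_force: [-0.1, 1.0, -0.0]
width: 0.0119
t 8.3 pos [ 0.4482 -0.0759  0.1573] yaw 77.07 rot [-1.5645e+00 -4.0000e-04  1.3451e+00] w 0.0119 F [-0.1  1.  -0. ]
slide [-0.7 37.3 -0.4] roll 0.46919532631505945
```

Lower to z 0.12 and look.

```bash
python3 -m creep '[{"slide":[-1,38,0],"roll":0,"grip":1},{"slide":[-1,38,0],"roll":0,"grip":1},{"slide":[-1,38,0],"roll":0,"grip":1},{"slide":[-1,38,0],"roll":0,"grip":1}]'
python3 - <<'E'
from h import *
shot('w7');shot('t7','top');shot('s7','scene');go(.4484,-.0766,.12,76.6)
a=cv2.imread('pics/t7.png')[130:290,270:430];b=cv2.imread('pics/s7.png')[180:340,240:440]
cv2.imwrite('pics/t7c.png',cv2.resize(a,None,fx=3.5,fy=3.5,interpolation=2))
cv2.imwrite('pics/s7c.png',cv2.resize(b,None,fx=3.7,fy=3.7,interpolation=2))
E
```

```text
time: 8.63
tool_pos: [0.4491, -0.0772, 0.1219]
ee_rot: [-1.568, -0.0, 1.339]
wrist_force: [-0.7, 0.9, -0.3]
width: 0.012
t 8.78 pos [ 0.4508 -0.0777  0.1242] yaw 76.76 rot [-1.5737e+00  3.0000e-04  1.3397e+00] w 0.0115 F [ 0.3 -0.6 -1.3]
slide [0.5 4.2 2.6] roll 0.1567006374052653
```

View pics/t7c.png

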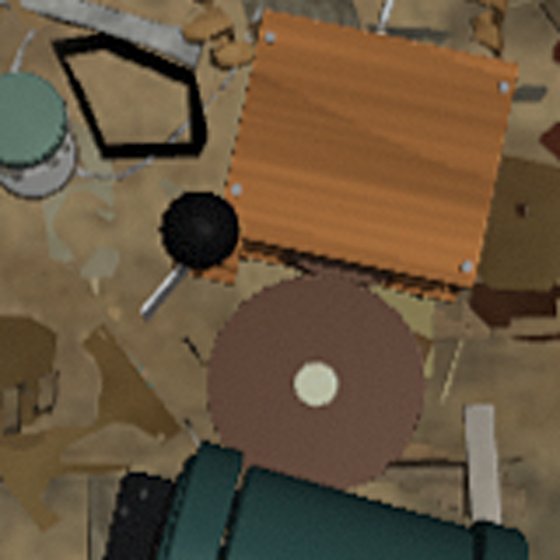

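View pics/s7c.png

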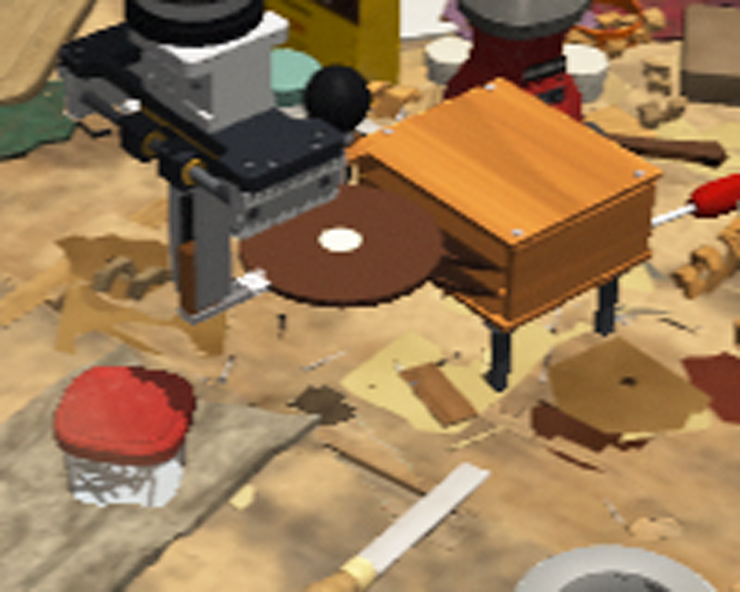

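View pics/w7.png

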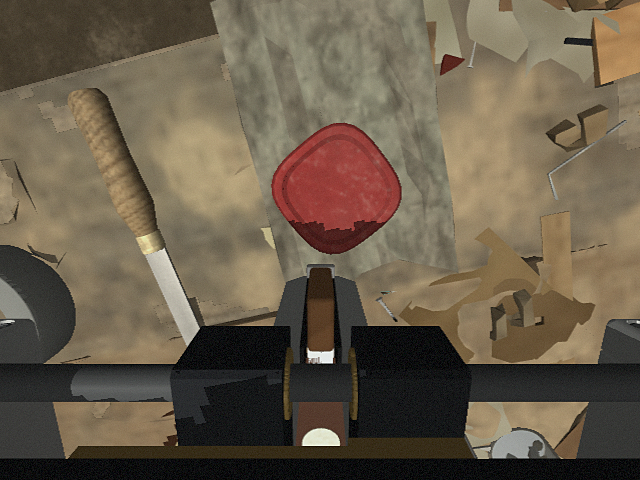

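Run:
```python
from h import *
def hub(f,u,v,r=9):
    im=cv2.imread(f'pics/{f}.png')[v-r:v+r,u-r:u+r].min(2).astype(int)
    m=(im>125).astype(np.uint8);n,l,st,c=cv2.connectedComponentsWithStats(m);k=1+np.argmax(st[1:,4]);print(f,st[k]);return c[k]+[u-r,v-r]
a,b,w=hub('t7',360,239),hub('s7',332,244),None
print(a,b,tri(ray('top',*a),ray('scene',*b)),onz('top',*a,.1175))
print(np.array([.4500,-.0772])+.105*np.array([np.cos(-13.3/57.3),np.sin(-13.3/57.3)]))
# rim extremes: brown mask top view
im=cv2.imread('pics/t7.png')
hsv=cv2.cvtColor(im,cv2.COLOR_BGR2HSV);print(hsv[230,350],im[230,350])
```

```text
t7 [  3   4  12  12 114]
s7 [ 3  7 12  6 57]
[359.75438596 239.28070175] [331.59649123 244.40350877] (array([ 0.55269135, -0.10180254,  0.12074467]), np.float64(0.0036606993550730932)) [ 0.5517539  -0.10063532  0.1175    ]
[ 0.55218419 -0.10135348]
[ 9 96 93] [58 69 93]
```

```bash
python3 -m creep '[{"slide":[0,3,0],"roll":0,"grip":1},{"slide":[0,3,0],"roll":0,"grip":1},{"slide":[0,3,0],"roll":0,"grip":1},{"slide":[0,3,0],"roll":0,"grip":1},{"slide":[0,3,0],"roll":0,"grip":1},{"slide":[0,3,0],"roll":0,"grip":1}]'
python3 - <<'E'
from h import *
go(.5749,-.1067,.119,76.6)
E
```

```text
time: 9.28
tool_pos: [0.4497, -0.0774, 0.1196]
ee_rot: [-1.571, 0.0, 1.34]
wrist_force: [-0.0, 0.6, -1.5]
width: 0.0115
t 9.28 pos [ 0.4497 -0.0774  0.1196] yaw 76.76 rot [-1.5710e+00  1.0000e-04  1.3397e+00] w 0.0115 F [-0.   0.6 -1.5]
slide [ 1.000e-01  6.000e-01 -1.286e+02] roll 0.1586596820530417
```

```bash
python3 -m creep '[{"slide":[0,0,-12],"roll":0,"grip":1},{"slide":[0,0,-24],"roll":0,"grip":1},{"slide":[0,0,-36],"roll":0,"grip":1},{"slide":[0,0,-48],"roll":0,"grip":1},{"slide":[0,0,-56],"roll":0,"grip":1},{"slide":[0,0,-60],"roll":0,"grip":1},{"slide":[0,0,-60],"roll":0,"grip":1},{"slide":[0,0,-60],"roll":0,"grip":1}]'
python3 - <<'E'
from h import *
go(.5749,-.1067,.119,76.6)
shot('t8','top');shot('s8','scene')
a=cv2.imread('pics/t8.png')[130:290,270:430];b=cv2.imread('pics/s8.png')[180:340,260:420]
cv2.imwrite('pics/c8.png',np.hstack([cv2.resize(a,(400,400),interpolation=2),cv2.resize(b,(400,400),interpolation=2)]))
E
```

```text
time: 9.95
tool_pos: [0.5078, -0.091, 0.1193]
ee_rot: [-1.57, 0.0, 1.34]
wrist_force: [-0.3, 0.2, -0.8]
width: 0.0118
t 9.95 pos [ 0.5078 -0.091   0.1193] yaw 76.76 rot [-1.57    0.      1.3398] w 0.0118 F [-0.3  0.2 -0.8]
slide [  0.1   0.3 -68.9] roll 0.16321881508059732
```

View pics/c8.png

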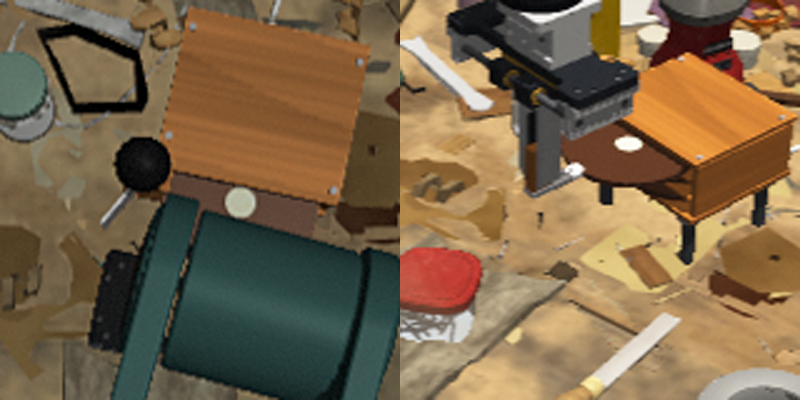

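```bash
python3 -m creep '[{"slide":[0,0,-12],"roll":0,"grip":1},{"slide":[0,0,-24],"roll":0,"grip":1},{"slide":[0,0,-36],"roll":0,"grip":1},{"slide":[0,0,-48],"roll":0,"grip":1},{"slide":[0,0,-55],"roll":0,"grip":1},{"slide":[0,0,-60],"roll":0,"grip":1},{"slide":[0,0,-60],"roll":0,"grip":1},{"slide":[0,0,-60],"roll":0,"grip":1},{"slide":[0,0,-60],"roll":0,"grip":1}]'
python3 - <<'E'
from h import *
go(.5749,-.1067,.119,76.6)
E
python3 -m creep '[{"slide":[0,0,-3],"roll":0,"grip":1},{"slide":[0,1,-6],"roll":0,"grip":1},{"slide":[0,2,-8],"roll":0,"grip":1},{"slide":[0,2,-8],"roll":0,"grip":1},{"slide":[0,2,-8],"roll":0,"grip":1},{"slide":[0,2,-8],"roll":0,"grip":1}]'
python3 - <<'E'
from h import *
go(.5749,-.1067,.116,76.6)
E
```

```text
time: 10.8
tool_pos: [0.566, -0.1047, 0.1195]
ee_rot: [-1.57, 0.0, 1.34]
wrist_force: [-0.8, 0.3, -0.7]
width: 0.0122
t 10.8 pos [ 0.566  -0.1047  0.1195] yaw 76.76 rot [-1.5703e+00  1.0000e-04  1.3398e+00] w 0.0122 F [-0.8  0.3 -0.7]
slide [ 0.1  0.5 -9.2] roll 0.16450135048859238
time: 11.3
tool_pos: [0.5742, -0.1067, 0.1174]
ee_rot: [-1.571, 0.0, 1.34]
wrist_force: [0.8, -0.4, -0.5]
width: 0.012
t 11.3 pos [ 0.5742 -0.1067  0.1174] yaw 76.76 rot [-1.5706e+00  1.0000e-04  1.3397e+00] w 0.012 F [ 0.8 -0.4 -0.5]
slide [ 0.2  1.4 -0.7] roll 0.15921192419449426
```

```bash
python3 -m creep '[{"slide":[0,1,0],"roll":0,"grip":1},{"slide":[0,1,-1],"roll":0,"grip":1},{"slide":[0,1,-1],"roll":0,"grip":1},{"slide":[0,1,-1],"roll":0,"grip":1}]'
python3 -m creep '[{"slide":[0,1,-1],"roll":0,"grip":1},{"slide":[0,1,-1],"roll":0,"grip":1},{"slide":[0,1,-1],"roll":0,"grip":1},{"slide":[0,1,-1],"roll":0,"grip":1}]'
```

```text
time: 11.63
tool_pos: [0.5751, -0.1069, 0.1164]
ee_rot: [-1.57, 0.0, 1.34]
wrist_force: [-1.3, 0.1, -1.3]
width: 0.0116
time: 11.97
tool_pos: [0.5752, -0.1069, 0.1154]
ee_rot: [-1.568, 0.0, 1.34]
wrist_force: [-5.3, 1.1, 0.9]
width: 0.0118
```

```bash
python3 -m creep '[{"slide":[0,1,0],"roll":0,"grip":1},{"slide":[0,1,0],"roll":0,"grip":1},{"slide":[0,1,0],"roll":0,"grip":1}]'
python3 - <<'E'
from h import *
shot('s9','scene');shot('t9','top');shot('w9')
b=cv2.imread('pics/s9.png')[170:290,300:440];cv2.imwrite('pics/s9c.png',cv2.resize(b,None,fx=5,fy=5,interpolation=2))
E
```

```text
time: 12.22
tool_pos: [0.5752, -0.1068, 0.1149]
ee_rot: [-1.569, 0.0, 1.34]
wrist_force: [-6.7, 2.2, 3.7]
width: 0.0118
```

View pics/s9c.png

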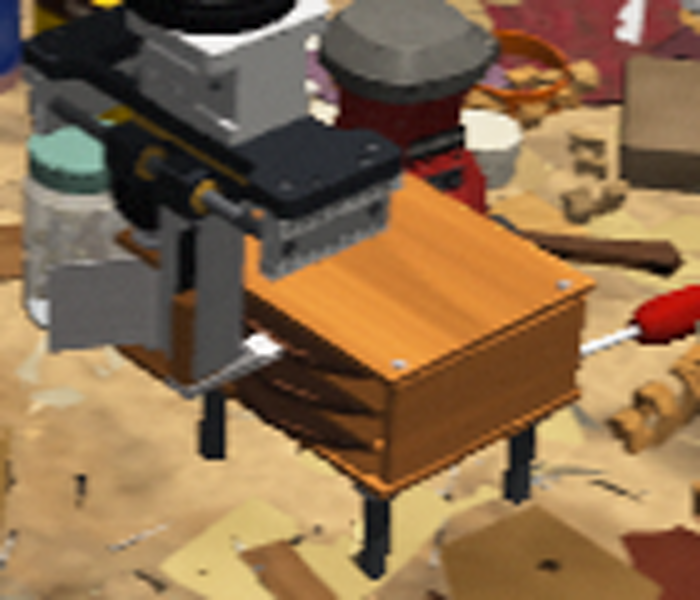

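View pics/w9.png

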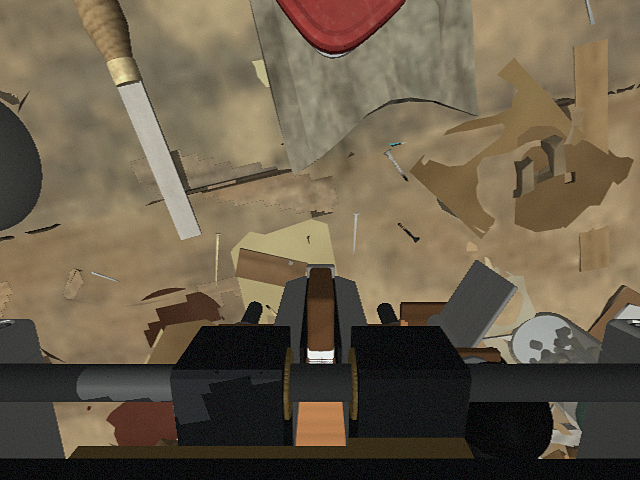

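```bash
python3 -m creep '[{"slide":[0,0,0],"roll":0,"grip":0.6},{"slide":[0,0,0],"roll":0,"grip":0.6},{"slide":[0,0,0],"roll":0,"grip":0.6},{"slide":[0,0,0],"roll":0,"grip":0.6},{"slide":[0,0,0],"roll":0,"grip":0.6},{"slide":[0,0,0],"roll":0,"grip":0.6}]'
python3 -m creep '[{"slide":[0,-20,0],"roll":0,"grip":0.6},{"slide":[0,-50,0],"roll":0,"grip":0.6},{"slide":[0,-90,0],"roll":0,"grip":0.6},{"slide":[0,-110,0],"roll":0,"grip":0.5},{"slide":[0,-110,0],"roll":0,"grip":0.5},{"slide":[0,-110,0],"roll":0,"grip":0.5}]'
python3 - <<'E'
from h import *
shot('s10','scene');shot('t10','top');shot('w10')
b=cv2.imread('pics/s10.png')[170:290,300:440];cv2.imwrite('pics/s10c.png',cv2.resize(b,None,fx=5,fy=5,interpolation=2))
go(.6355,-.0365,.24,-60)
E
```

```text
time: 12.87
tool_pos: [0.5764, -0.1072, 0.1145]
ee_rot: [-1.571, 0.0, 1.34]
wrist_force: [0.1, -0.7, 0.1]
width: 0.0377
time: 13.37
tool_pos: [0.5771, -0.1074, 0.2263]
ee_rot: [-1.575, 0.0, 1.34]
wrist_force: [-1.1, 0.4, -1.3]
width: 0.0469
t 13.52 pos [ 0.5754 -0.1069  0.2221] yaw 76.76 rot [-1.5668e+00 -1.0000e-04  1.3397e+00] w 0.0468 F [ 0.  -0.3  0.2]
slide [ 82.3 -17.9 -42.4] roll 136.76045951893457
```

View pics/s10c.png

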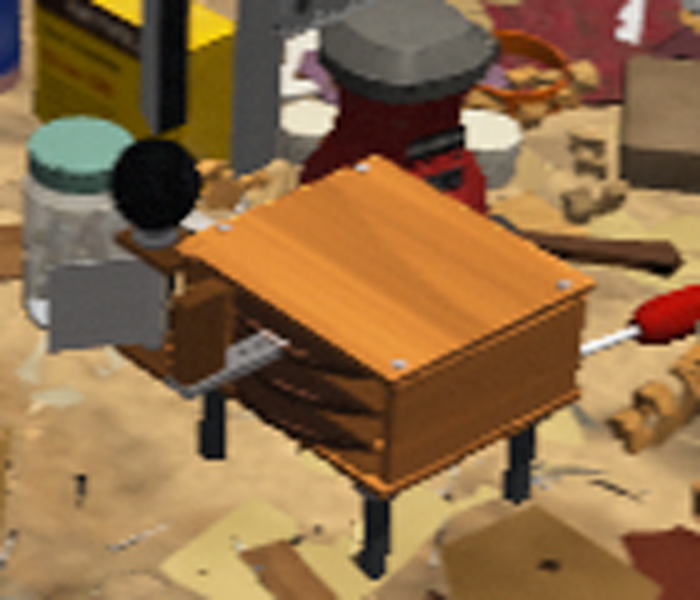

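View pics/w10.png

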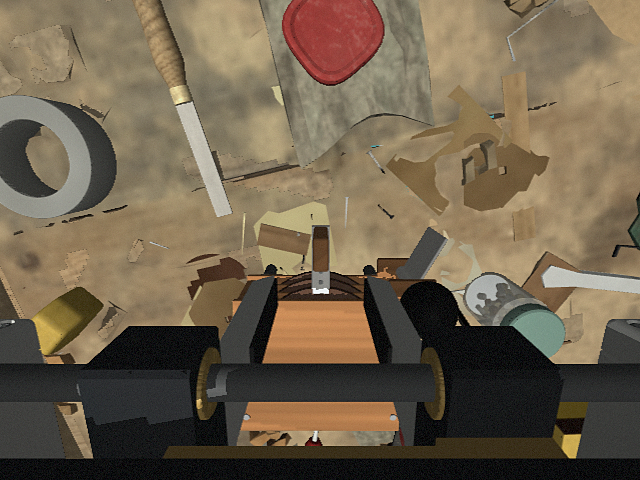

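```bash
python3 -m creep '[{"slide":[82,-10,-42],"roll":137,"grip":0.2},{"slide":[82,-10,-42],"roll":137,"grip":0.2},{"slide":[82,-10,-42],"roll":137,"grip":0.2},{"slide":[82,-10,-42],"roll":137,"grip":0.2},{"slide":[82,-10,-42],"roll":137,"grip":0.2},{"slide":[82,-10,-42],"roll":137,"grip":0.2},{"slide":[82,-10,-42],"roll":137,"grip":0.2},{"slide":[82,-10,-42],"roll":137,"grip":0.2},{"slide":[82,-10,-42],"roll":137,"grip":0.2},{"slide":[82,-10,-42],"roll":137,"grip":0.2},{"slide":[82,-10,-42],"roll":137,"grip":0.2},{"slide":[82,-10,-42],"roll":137,"grip":0.2},{"slide":[82,-10,-42],"roll":137,"grip":0.2},{"slide":[82,-10,-42],"roll":137,"grip":0.2},{"slide":[82,-10,-42],"roll":137,"grip":0.2},{"slide":[82,-10,-42],"roll":137,"grip":0.2},{"slide":[82,-10,-42],"roll":137,"grip":0.2},{"slide":[82,-10,-42],"roll":137,"grip":0.2},{"slide":[82,-10,-42],"roll":137,"grip":0.2},{"slide":[82,-10,-42],"roll":137,"grip":0.2}]'
python3 -m creep '[{"slide":[0,0,0],"roll":0,"grip":0.2},{"slide":[0,0,0],"roll":0,"grip":0.2},{"slide":[0,0,0],"roll":0,"grip":0.2}]'
python3 - <<'E'
from h import *
shot('w11')
go(.6355,-.0365,.138,-60)
E
```

```text
time: 15.18
tool_pos: [0.6351, -0.0369, 0.2318]
ee_rot: [-1.574, 0.003, -1.054]
wrist_force: [-0.5, 0.4, -0.6]
width: 0.0751
time: 15.43
tool_pos: [0.6357, -0.0369, 0.2337]
ee_rot: [-1.572, 0.001, -1.05]
wrist_force: [0.6, -0.4, -0.3]
width: 0.0751
t 15.48 pos [ 0.6358 -0.0369  0.234 ] yaw -60.16 rot [-1.5714e+00  4.0000e-04 -1.0500e+00] w 0.075 F [-0.3  0.8  0.6]
slide [-0.5 96.  -0. ] roll -0.15833057533268402
```

View pics/w11.png

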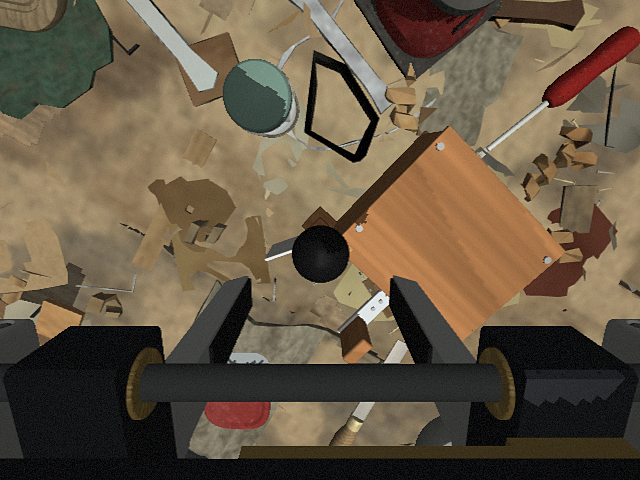

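Run:
```python
from h import *
i=ld('w11');im=cv2.imread('pics/w11.png');m=(im.max(2)<48).astype(np.uint8)
m=cv2.morphologyEx(m,cv2.MORPH_OPEN,cv2.getStructuringElement(2,(9,9)));n,l,st,cc=cv2.connectedComponentsWithStats(m);k=l[254,320];print(cc[k],st[k])
print(onz('',*cc[k],.157,i)); i2=ld('w3');print(tri(ray('',*cc[k],i),ray('',329.55,161.3,i2)))
```

```text
[319.98833139 253.54803578] [ 292  225   57   58 2571]
[ 0.63556411 -0.03636639  0.157     ]
(array([ 0.63558024, -0.03644747,  0.15692507]), np.float64(0.00015715250807258124))
```

Ball confirmed at (0.6356, -0.0364, 0.157). Descend 96 mm and close.

```bash
python3 -m creep '[{"slide":[0,40,0],"roll":0,"grip":0.2},{"slide":[0,75,0],"roll":0,"grip":0.2},{"slide":[0,90,0],"roll":0,"grip":0.2},{"slide":[0,96,0],"roll":0,"grip":0.2},{"slide":[0,96,0],"roll":0,"grip":0.2},{"slide":[0,96,0],"roll":0,"grip":0.2},{"slide":[0,96,0],"roll":0,"grip":1},{"slide":[0,96,0],"roll":0,"grip":1},{"slide":[0,96,0],"roll":0,"grip":1},{"slide":[0,96,0],"roll":0,"grip":1},{"slide":[0,96,0],"roll":0,"grip":1},{"slide":[0,96,0],"roll":0,"grip":1},{"slide":[0,96,0],"roll":0,"grip":1},{"slide":[0,96,0],"roll":0,"grip":1},{"slide":[0,96,0],"roll":0,"grip":1}]'
python3 - <<'E'
from h import *
go(.6356,-.0364,.138,-60)
E
```

```text
time: 16.73
tool_pos: [0.636, -0.0366, 0.1391]
ee_rot: [-1.57, 0.0, -1.051]
wrist_force: [-0.9, 1.4, 4.2]
width: 0.0423
t 16.73 pos [ 0.636  -0.0366  0.1391] yaw -60.23 rot [-1.5701  0.     -1.0512] w 0.0423 F [-0.9  1.4  4.2]
slide [-0.4  1.1 -0.2] roll -0.22811310985531463
```

```bash
python3 -m creep '[{"slide":[0,1,0],"roll":0,"grip":1},{"slide":[0,2,0],"roll":0,"grip":1},{"slide":[0,2,0],"roll":0,"grip":1}]'
python3 - <<'E'
from h import *
go(.6356,-.0364,.138,-60)
shot('s12','scene')
b=cv2.imread('pics/s12.png')[170:290,290:430];cv2.imwrite('pics/s12c.png',cv2.resize(b,None,fx=5,fy=5,interpolation=2))
E
```

```text
time: 16.98
tool_pos: [0.636, -0.0366, 0.139]
ee_rot: [-1.569, -0.001, -1.051]
wrist_force: [-4.2, 1.9, 9.0]
width: 0.0428
t 16.98 pos [ 0.636  -0.0366  0.139 ] yaw -60.22 rot [-1.5691e+00 -8.0000e-04 -1.0511e+00] w 0.0428 F [-4.2  1.9  9. ]
slide [-0.4  1.  -0.3] roll -0.22495990560381074
```

View pics/s12c.png

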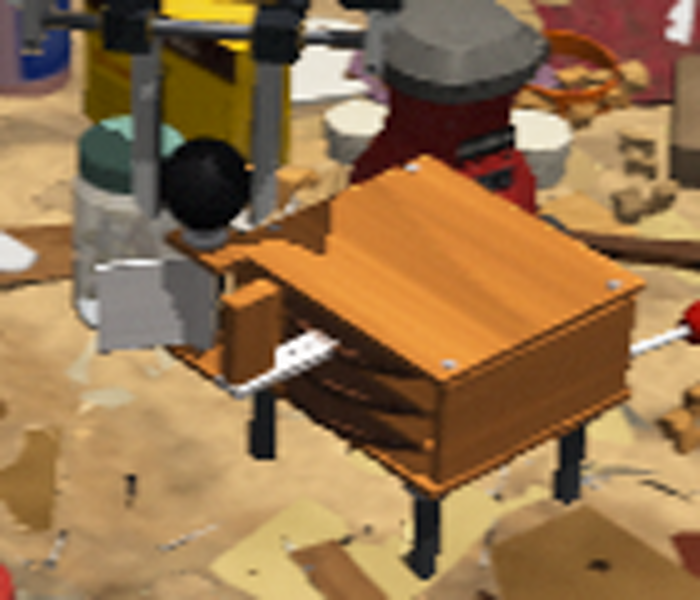

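```bash
python3 -m creep '[{"slide":[0,-1,0],"roll":-5,"grip":1},{"slide":[0,-1,0],"roll":-10,"grip":1},{"slide":[0,-1,0],"roll":-15,"grip":1},{"slide":[0,-1,0],"roll":-20,"grip":1},{"slide":[0,-1,0],"roll":-25,"grip":1},{"slide":[0,-1,0],"roll":-30,"grip":1},{"slide":[0,-1,0],"roll":-35,"grip":1},{"slide":[0,-1,0],"roll":-40,"grip":1}]'
python3 - <<'E'
from h import *
go(.6356,-.0364,.138,60)
o=robot.get_obs();print(o['wrist_torque'])
shot('s13','scene')
b=cv2.imread('pics/s13.png')[170:290,290:430];cv2.imwrite('pics/s13c.png',cv2.resize(b,None,fx=5,fy=5,interpolation=2))
E
```

```text
time: 17.7
tool_pos: [0.6353, -0.036, 0.1391]
ee_rot: [-1.57, 0.001, -0.349]
wrist_force: [-3.2, 2.7, 7.6]
width: 0.0428
t 17.7 pos [ 0.6353 -0.036   0.1391] yaw -19.98 rot [-1.5697e+00  8.0000e-04 -3.4870e-01] w 0.0428 F [-3.2  2.7  7.6]
slide [ 0.4  1.1 -0.3] roll -79.98029672229103
[ 0.53527241  0.80802165 -0.14623459]
```

View pics/s13c.png

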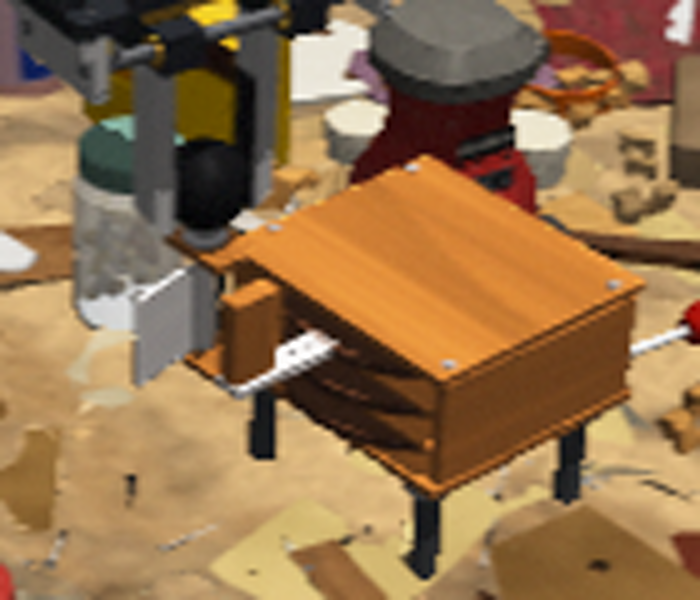

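```bash
python3 -m creep '[{"slide":[0,0,0],"roll":-5,"grip":1},{"slide":[0,0,0],"roll":-10,"grip":1},{"slide":[0,0,0],"roll":-15,"grip":1},{"slide":[0,0,0],"roll":-20,"grip":1},{"slide":[0,0,0],"roll":-25,"grip":1},{"slide":[0,0,0],"roll":-30,"grip":1},{"slide":[0,0,0],"roll":-35,"grip":1},{"slide":[0,0,0],"roll":-40,"grip":1},{"slide":[0,0,0],"roll":-45,"grip":1},{"slide":[0,0,0],"roll":-50,"grip":1},{"slide":[0,0,0],"roll":-55,"grip":1},{"slide":[0,0,0],"roll":-60,"grip":1}]'
python3 - <<'E'
from h import *
go(.6356,-.0364,.138,60)
o=robot.get_obs();print(o['wrist_torque'])
shot('s14','scene')
b=cv2.imread('pics/s14.png')[170:290,290:430];cv2.imwrite('pics/s14c.png',cv2.resize(b,None,fx=5,fy=5,interpolation=2))
E
```

```text
time: 18.75
tool_pos: [0.6339, -0.0362, 0.139]
ee_rot: [-1.568, 0.002, 0.698]
wrist_force: [-7.8, 2.4, 9.5]
width: 0.0425
t 18.75 pos [ 0.6339 -0.0362  0.139 ] yaw 40.01 rot [-1.5678  0.0021  0.6983] w 0.0425 F [-7.8  2.4  9.5]
slide [ 1.2  1.  -1.2] roll -19.99311878420434
[ 0.49105508  1.29011556 -0.21001009]
```

View pics/s14c.png

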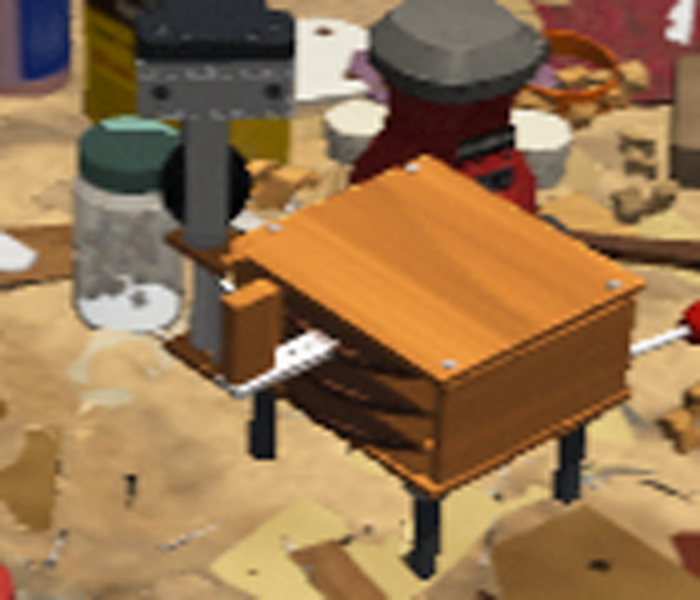

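```bash
python3 -m creep '[{"slide":[1,0,-1],"roll":-5,"grip":1},{"slide":[1,0,-1],"roll":-10,"grip":1},{"slide":[1,0,-1],"roll":-15,"grip":1},{"slide":[1,0,-1],"roll":-20,"grip":1},{"slide":[1,0,-1],"roll":-25,"grip":1},{"slide":[1,0,-1],"roll":-30,"grip":1},{"slide":[1,0,-1],"roll":-30,"grip":1}]'
python3 - <<'E'
from h import *
go(.6356,-.0364,.138,60)
o=robot.get_obs();print(o['wrist_torque'])
shot('s15','scene');shot('t15','top');shot('w15')
b=cv2.imread('pics/s15.png')[170:290,290:430];cv2.imwrite('pics/s15c.png',cv2.resize(b,None,fx=5,fy=5,interpolation=2))
E
```

```text
time: 19.38
tool_pos: [0.6374, -0.0382, 0.1389]
ee_rot: [-1.573, 0.002, 1.22]
wrist_force: [-2.3, -0.7, 5.1]
width: 0.0429
t 19.38 pos [ 0.6374 -0.0382  0.1389] yaw 69.89 rot [-1.5728  0.0016  1.2199] w 0.0429 F [-2.3 -0.7  5.1]
slide [1.1 0.9 2.3] roll 9.894378814976392
[-0.09020845  0.25434005  0.15597423]
```

View pics/s15c.png

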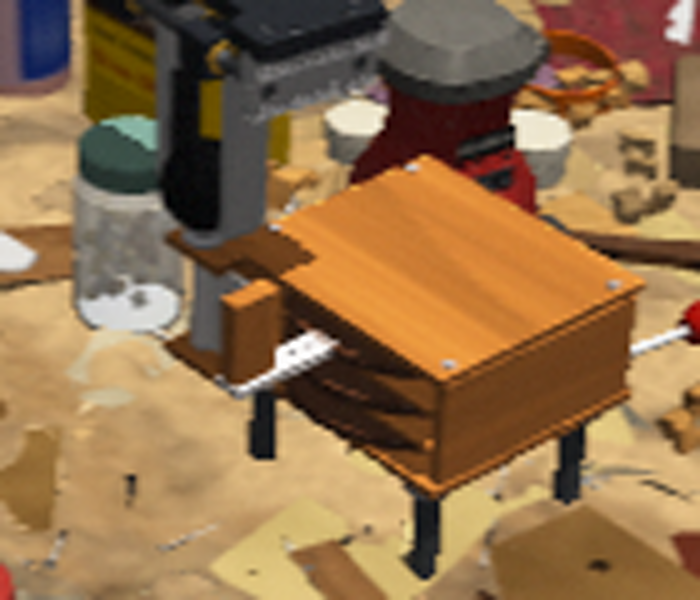

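View pics/w15.png

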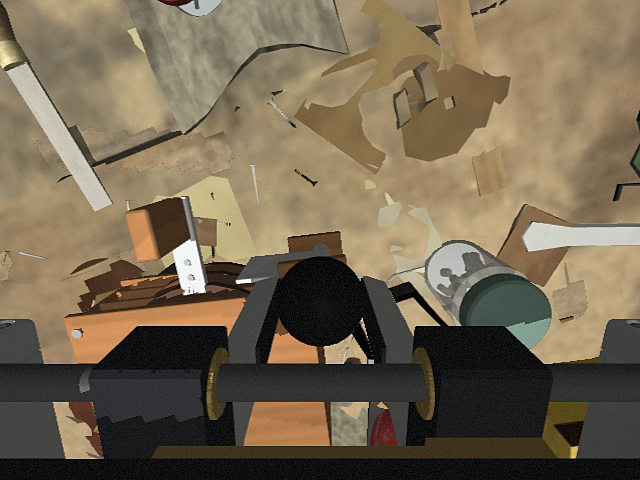

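```bash
python3 -m creep '[{"slide":[1,0,2],"roll":-4,"grip":1},{"slide":[1,0,2],"roll":-8,"grip":1},{"slide":[1,0,2],"roll":-12,"grip":1}]'
python3 - <<'E'
from h import *
go(.6356,-.0364,.138,60)
o=robot.get_obs();print(o['wrist_torque'])
E
python3 -m creep '[{"slide":[0,0,0],"roll":-4,"grip":1},{"slide":[0,0,0],"roll":-8,"grip":1},{"slide":[0,0,0],"roll":-12,"grip":1}]'
python3 - <<'E'
from h import *
go(.6356,-.0364,.138,60)
o=robot.get_obs();print(o['wrist_torque'])
shot('w16')
b=cv2.imread('pics/w16.png')[170:420,60:460];cv2.imwrite('pics/w16c.png',cv2.resize(b,None,fx=2,fy=2,interpolation=2))
E
```

```text
time: 19.78
tool_pos: [0.6358, -0.0374, 0.1386]
ee_rot: [-1.572, 0.003, 1.428]
wrist_force: [-2.7, -2.2, 4.9]
width: 0.043
t 19.78 pos [ 0.6358 -0.0374  0.1386] yaw 81.82 rot [-1.5722  0.0034  1.4281] w 0.043 F [-2.7 -2.2  4.9]
slide [1.  0.6 0.3] roll 21.822216293624336
[-0.3720228   0.18315766 -0.39762287]
time: 20.03
tool_pos: [0.6356, -0.0372, 0.1381]
ee_rot: [-1.571, 0.003, 1.638]
wrist_force: [-1.4, -2.5, 3.7]
width: 0.0429
t 20.03 pos [ 0.6356 -0.0372  0.1381] yaw 93.83 rot [-1.5708  0.003   1.6376] w 0.0429 F [-1.4 -2.5  3.7]
slide [ 0.8  0.1 -0. ] roll 33.82559787866677
[-0.28130583  0.23210272 -0.39555884]
```

View pics/w16c.png

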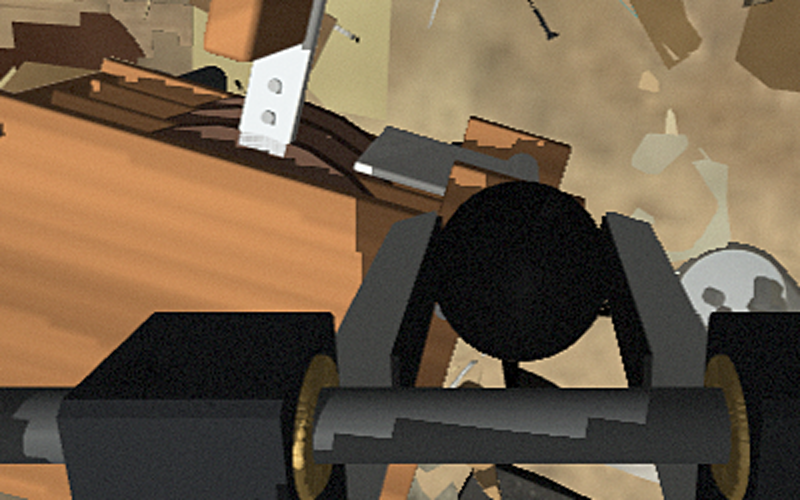

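```bash
python3 -m creep '[{"slide":[0,0,0],"roll":-12,"grip":0.2},{"slide":[0,0,0],"roll":-12,"grip":0.2},{"slide":[0,0,0],"roll":-12,"grip":0.2},{"slide":[0,0,0],"roll":-12,"grip":0.2},{"slide":[0,0,0],"roll":-12,"grip":0.2},{"slide":[0,0,0],"roll":-12,"grip":0.2},{"slide":[0,0,0],"roll":-12,"grip":0.2}]'
```

```text
time: 20.67
tool_pos: [0.6358, -0.0354, 0.1373]
ee_rot: [-1.571, 0.0, 1.845]
wrist_force: [-0.2, -0.8, -0.2]
width: 0.0751
```

```bash
python3 -m creep '[{"slide":[0,-40,0],"roll":0,"grip":0.2},{"slide":[0,-80,0],"roll":0,"grip":0.2},{"slide":[0,-120,0],"roll":0,"grip":0.2},{"slide":[0,-160,0],"roll":0,"grip":0.2},{"slide":[0,-180,0],"roll":0,"grip":0.2},{"slide":[0,-180,0],"roll":0,"grip":0.2}]'
python3 - <<'E'
from h import *
go(.47,-.10,.34,-90)
E
```

```text
time: 21.17
tool_pos: [0.6374, -0.0356, 0.3255]
ee_rot: [-1.583, 0.006, 1.845]
wrist_force: [-0.2, 0.3, 1.2]
width: 0.0754
t 21.17 pos [ 0.6374 -0.0356  0.3255] yaw 105.72 rot [-1.583   0.0056  1.8451] w 0.0754 F [-0.2  0.3  1.2]
slide [-16.6 -14.5 178.6] roll -164.28159026744038
```

```bash
python3 -m creep '[{"slide":[-17,-15,120],"roll":100,"grip":0.2},{"slide":[-17,-15,120],"roll":100,"grip":0.2},{"slide":[-17,-15,120],"roll":100,"grip":0.2},{"slide":[-17,-15,120],"roll":100,"grip":0.2},{"slide":[-17,-15,120],"roll":100,"grip":0.2},{"slide":[-17,-15,120],"roll":100,"grip":0.2},{"slide":[-17,-15,120],"roll":100,"grip":0.2},{"slide":[-17,-15,120],"roll":100,"grip":0.2},{"slide":[-17,-15,120],"roll":100,"grip":0.2},{"slide":[-17,-15,120],"roll":100,"grip":0.2},{"slide":[-17,-15,120],"roll":100,"grip":0.2},{"slide":[-17,-15,120],"roll":100,"grip":0.2},{"slide":[-17,-15,120],"roll":100,"grip":0.2},{"slide":[-17,-15,120],"roll":100,"grip":0.2},{"slide":[-17,-15,120],"roll":100,"grip":0.2}]'
python3 -m creep '[{"slide":[0,0,0],"roll":90,"grip":0.2},{"slide":[0,0,0],"roll":90,"grip":0.2},{"slide":[0,0,0],"roll":90,"grip":0.2},{"slide":[0,0,0],"roll":90,"grip":0.2},{"slide":[0,0,0],"roll":90,"grip":0.2},{"slide":[0,0,0],"roll":90,"grip":0.2},{"slide":[0,0,0],"roll":90,"grip":0.2},{"slide":[0,0,0],"roll":90,"grip":0.2},{"slide":[0,0,0],"roll":90,"grip":0.2},{"slide":[0,0,0],"roll":90,"grip":0.2},{"slide":[0,0,0],"roll":90,"grip":0.2},{"slide":[0,0,0],"roll":90,"grip":0.2},{"slide":[0,0,0],"roll":90,"grip":0.2},{"slide":[0,0,0],"roll":90,"grip":0.2},{"slide":[0,0,0],"roll":90,"grip":0.2}]'
python3 - <<'E'
from h import *
go(.5,-.10,.34,-90)
shot('w17');shot('s17','scene');shot('t17','top')
b=cv2.imread('pics/s17.png')[170:290,290:430];cv2.imwrite('pics/s17c.png',cv2.resize(b,None,fx=5,fy=5,interpolation=2))
E
```

```text
time: 22.42
tool_pos: [0.5246, -0.0843, 0.331]
ee_rot: [-1.57, 0.002, 0.098]
wrist_force: [0.2, -0.3, 0.9]
width: 0.0753
time: 23.67
tool_pos: [0.5247, -0.0843, 0.3317]
ee_rot: [-1.572, 0.0, -1.466]
wrist_force: [-0.1, -0.1, 0.2]
width: 0.075
t 23.67 pos [ 0.5247 -0.0843  0.3317] yaw -84.02 rot [-1.5719e+00  3.0000e-04 -1.4665e+00] w 0.075 F [-0.1 -0.1  0.2]
slide [ 13.   -8.3 -26.2] roll 5.975810444998899
```

View pics/w17.png

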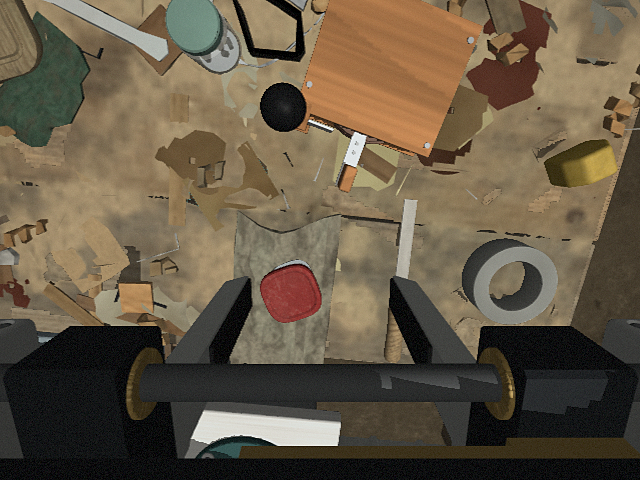

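View pics/s17c.png

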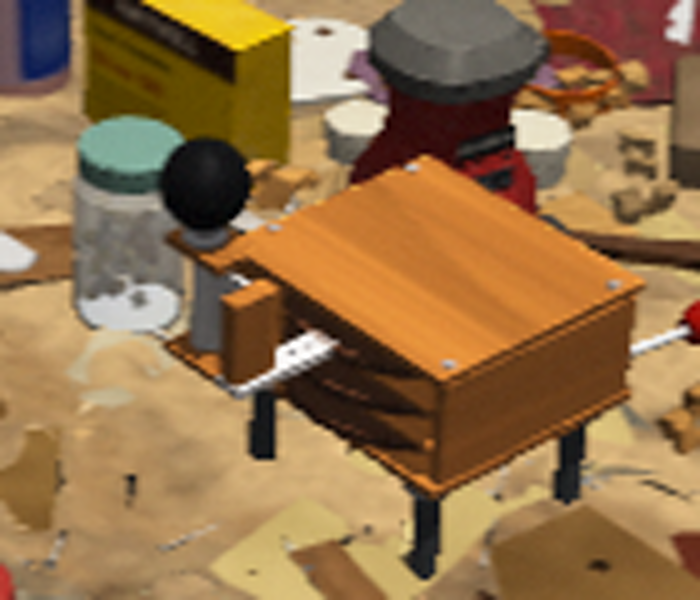

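Run:
```python
import cv2
b=cv2.imread('pics/w17.png')[75:205,255:445];cv2.imwrite('pics/w17c.png',cv2.resize(b,None,fx=4,fy=4,interpolation=2))
```

```text
(no output)
```

View pics/w17c.png

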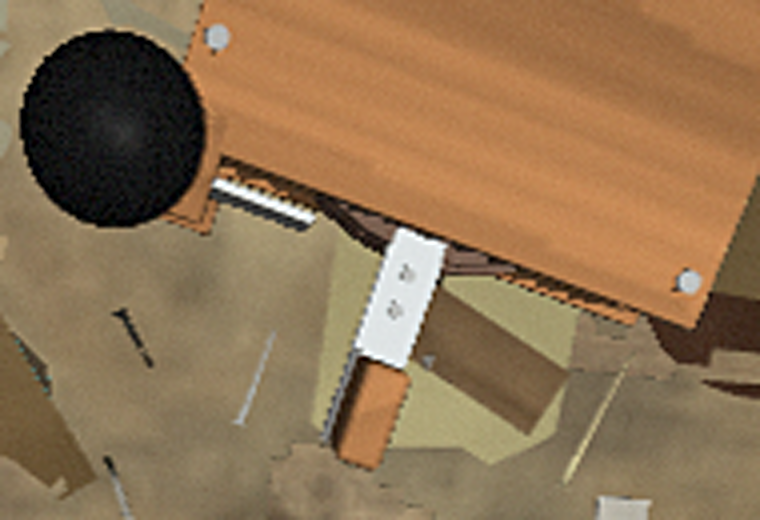

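Run:
```python
from h import *
i=ld('w17');f=lambda u,v:(255+(u+.5)/4-.5,75+(v+.5)/4-.5)
t=onz('',*f(372,413),.155,i)[:2];H=np.array([.6768,-.1308]);a=np.radians(-13.4)
R=np.array([[np.cos(a),-np.sin(a)],[np.sin(a),np.cos(a)]]);print('tab in slot frame',R.T@(t-H))
p,q=onz('',*f(217,183),.118,i),onz('',*f(315,217),.118,i);d=(q-p)[:2];print('plate angle',np.degrees(np.arctan2(d[1],d[0]))+13.4+360,'closed 270')
b=[onz('',*f(u,v),.111,i)[:2] for u,v in ((398,230),(443,243),(356,355),(405,368))]
s=((b[0]+b[1])-(b[2]+b[3]));print('strip heading',np.degrees(np.arctan2(s[1],s[0])), 'strip mid y',(R.T@(sum(b)/4-H)))
def c(f,lo,hi,box):
    x0,y0,x1,y1=box;h=cv2.cvtColor(cv2.imread(f),cv2.COLOR_BGR2HSV)[y0:y1,x0:x1];m=cv2.inRange(h,lo,hi);M=cv2.moments(m,True);return round(M['m10']/M['m00'],1),round(M['m01']/M['m00'],1)
for n in ('s1','s17'):
    f=f'pics/{n}.png';print(n,'tub',c(f,(0,120,100),(10,255,255),(245,270,305,315)),'jar',c(f,(70,40,40),(95,255,255),(300,190,330,212)),'tape',c(f,(0,0,100),(180,40,255),(370,320,445,390)))
```

```text
tab in slot frame [-0.10354526  0.0011113 ]
plate angle 271.1615397784923 closed 270
strip heading -11.048307822459567 strip mid y [-0.07421535  0.00028191]
s1 tub (28.4, 21.2) jar (15.0, 10.5) tape (37.7, 30.9)
s17 tub (28.5, 21.1) jar (15.0, 10.5) tape (37.7, 30.7)
```

All checks are good: the tab is at −103.5 mm along the slot axis and +1 mm sideways, the plate is at 271° against 270° for closed, and the bystanders have not moved. I'm handing the job in.

```bash
python3 -c "
from bench import ticket;print(ticket.close_job())"
```

```text
the job is handed in; nothing more can be done
None
```

The disc is home in the top slot and released, the keeper is turned closed, and the job was handed in at about 24 s of the 66 s allowed.

**Disc:** I gripped the tab, carried the disc round and slid it in until it met the back wall with about 5 N and the slot floor, then let go. The last wrist picture puts the tab at −103.5 mm along and +1.1 mm across the slot axis. At home it would be −105 mm and 0.

**Keeper:** One grasp of the ball turned it through to its stop, where the ball slipped in the pads at about 0.4 N m. In the last wrist picture the plate stands at about 271° from the cassette's +x, against 270° for closed. I only gripped the ball and saw no sign of the fingers touching the plate, though I had no direct reading of that contact.

**Bystanders:** The jar, tub and tape roll appear within 0.2 px of their earlier place in the scene picture. The gripper was well clear and open at hand-in.

**Readings that disagreed:**
- The fingers read 42.3–43.0 mm on the 44 mm ball, with an upward pull of 4–10 N from vertical friction. The grip held anyway.
- One torque reading changed sign briefly near the stop. Two more nudges then both showed the full slipping torque.
- The short strip edges gave the disc a heading of −11.0° against the cassette's −13.4°. I put this down to pixel coarseness.

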